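# Pack beetle mounts under the cover and arm the imaging turntable

## Robot

A 7-joint arm with a two-finger parallel gripper is mounted at the origin on the work surface. World frame = base frame: x ahead of the robot, y to its left, z up, the work surface at z = 0. Lengths are in m, angles in degrees, forces in N, time in s.
With the tool pointing down it reaches from about 0.425 to 0.875 m from the base axis. Payload 4.7 kg.
Tool frame: the origin (TCP) lies midway between the tips of the shut fingers; the grasp point (between the pads) lies 19 mm behind it; z points along the fingers, y is the line along which they close (so a half turn about z gives the same grasp; the last joint's range is limited). The gripper opens to 87 mm and grips with 3 to 60 N. Pads are 19 mm wide; open, the fingers measure 117 mm over their backs; the gripper's body (75 mm by 190 mm) begins 51 mm behind the grasp point.
Start: joints at [-72.015, 18.392, -4.016, 83.108, 1.295, 78.541, -3.26], TCP at [0.192, 0.621, 0.199] pointing down, gripper open.
Joint ranges: [-163.93, 163.93], [-17.29, 119.83], [-79.2, 71.16], [3.27, 140.29], [-89.18, 269.18], [5.43, 117.66], [-154.24, 154.24]. Speed limits (degrees/s): [147.25, 147.25, 180, 180, 180, 180, 180].

## Interface

Orientations are given as [roll, pitch, yaw] about the fixed x, y, z axes, in that order (R = Rz(yaw) Ry(pitch) Rx(roll)).
In Python, from cell import env, viewer, boxes_of, masks_of gives the robot as it stands. The module is installed in compiled form; this text tells all that it offers.
- The arm moves only by the tool apply_moves, never from a script. Its argument "moves" is a list of rows, each a list of 7 numbers: the shift along the tool's x, y, z scaled (see below), then the turn, a rotation vector about the tool's x, y, z scaled (see below), then the opening, from 0 (shut) to 1 (fully open). A call has 1 to 20 rows; each row is the pose to reach, as a shift and turn from the pose commanded when the call began, along the tool's axes at that moment; what a row does not reach only later rows make up. The controller multiplies each number of a shift by 0.2 m and each number of a turn by 1.5 rad. A row lasts 1/10 s, in which the tool goes at most 50 mm and 8.59 degrees, less where a joint would pass 70% of its speed; a pose out of reach is approached as far as the arm can. A call with a number of a shift or a turn outside -1 to 1 is refused whole. A call with a gripper value outside its range is refused whole. The fingers move at their own pace and stop on an object; "grip_force" is the grip in N (left out, the last holds). Time passes only in rows, so rows that repeat a pose let the fingers close. It gives the time, the measured TCP pose, the force, the opening and the grip force at its end, in the units of the state.
- env.get_obs(): the state, without advancing time (a new reading comes with each control period).
- viewer.read_camera(name): name is "side" or "top"; returns the picture (384x512x3 uint8, red, green, blue); there is no depth.
- viewer.get_calibration(name): a dict with "fov_y" (degrees; the focal length in pixels is half the picture's height over the tangent of half this angle, whatever the lens; pixels are square), "cx", "cy" (the principal point, pixels), "k1" (the pictures are not rectified: a ray, as slopes to the right and down, at radius r is drawn at 1 + k1 r^2 times it, then the intrinsics apply), "position" and "orientation" of the camera in the world. Camera axes: x right, y up, looking along -z (the intrinsics and any distortion apply to the point x, -y, -z); pixel columns grow to the right and rows downward; lengths in m; the calibration is good to about 2 mm. A picture is of the moment at which its call begins. get_calibration takes no time and is no camera call.
- env.sign_off(): hands the job in; it is judged then, once.
Trained networks look in the newest picture that a camera, given by its name, has taken for a name from the list of things; names that differ only in an ending like _2 or _b are one class to them, and where a whole thing is asked for, a point or a joint stands for the part that bears it (a point fixed in the world has none). Each returns a list of dicts, best first, with "conf" (0 to 1); they miss things now and then, are a little off and sometimes report something else, mostly with a low value. They report only what shows in the picture. A call takes as long as a camera call. They do not tell look-alikes from the thing itself.
- boxes_of(camera, target): "location" ([column, row] in pixels, amid what is visible of it).
- masks_of(camera, target): "pixels" (384x512 bool, what is visible of it) and "location" ([column, row] in pixels, amid what is visible of it).
The state is a dict: "time_s": time; "qpos": joint angles; "joint_velocities": joint speeds; "effort": joint torques, N m; "tool_pos": TCP position; "tool_rot": TCP orientation; "force": force on the tool from outside, world axes, zero at the start; "wrist_torque": the same for the moment, N m; "grip_width": finger opening in m; "grasp_force": force on a finger pad.
Only numpy, scipy, OpenCV 4.12 (cv2) and the standard library are available. Lean on these libraries where they do the work, as an engineer would, in place of code of your own. Each camera call takes 0.05 s, during which the arm holds its last target. There are 200 camera calls.

## Task

Make up a specimen set in the corner-angle tray of the imaging turntable: lay the white field board flat in the tray first, then stand every beetle mount flat on a green field of the board, one per field (any field) and square to it, long side across the board, and only then set the clear cover over them, seated flat on the board. When the set is covered, turn the platter by its red post anticlockwise (seen from above) fully to its stop, and last of all move the red key from its grey parking block to the yellow interlock switch, tongue pushed fully home. If something gets knocked out of place put it right, and leave the other things on the table where they are.

Things in the scene. Friction and masses are not known exactly. Their poses are not given: they have to be found in the camera images.
- tray (a point): Centre of the tray floor, which is the top of the black round platter (260 mm across, top 45 mm above the table). x is the tray's long direction, z up; turns with the platter. Four aluminium corner angles 22 mm high, arms about 18 mm, bound a 182 x 58 mm pocket; its long sides are open between the corners.
- platter (a joint): Angle of the platter on its base in rad, 0 to 1.571, growing anticlockwise seen from above; starts at 0 to 0.3; at 1.571 it meets its stop. Stiff enough to stay where it is left (about 2 N at the post moves it).
- post (a point): The red upright post on the platter rim, 16 mm across, 50 mm tall; this point lies on its axis 30 mm above the platter top (20 mm under the post's top), 115 mm from the platter axis on the tray's +y side.
- board_c (a point): Field board, white slab 176 x 52 x 14 mm, 160 g, with a row of four green fields; point at its centre, 7 mm above its underside. x along the 176 mm side, z up. Either way round fits.
- field0 (a point): Centre of a green field (30 x 44 mm) on the board's top face, at -54 mm along the board's x from its centre; axes as the board's.
- field1 (a point): Centre of a green field (30 x 44 mm) on the board's top face, at -18 mm along the board's x from its centre; axes as the board's.
- field2 (a point): Centre of a green field (30 x 44 mm) on the board's top face, at 18 mm along the board's x from its centre; axes as the board's.
- field3 (a point): Centre of a green field (30 x 44 mm) on the board's top face, at 54 mm along the board's x from its centre; axes as the board's.
- mount0_c (a point): Beetle mount: tan plate 26 (x) x 38 (y) x 10 mm, 30 g, with a beetle on top rising to 20 mm in all; point at the plate's centre, 5 mm above its underside, z up. Either way round is fine. Some starts have only two or three of the four mounts; an absent one reads None.
- mount1_c (a point): Beetle mount: tan plate 26 (x) x 38 (y) x 10 mm, 30 g, with a beetle on top rising to 20 mm in all; point at the plate's centre, 5 mm above its underside, z up. Either way round is fine. Some starts have only two or three of the four mounts; an absent one reads None.
- mount2_c (a point): Beetle mount: tan plate 26 (x) x 38 (y) x 10 mm, 30 g, with a beetle on top rising to 20 mm in all; point at the plate's centre, 5 mm above its underside, z up. Either way round is fine. Some starts have only two or three of the four mounts; an absent one reads None.
- mount3_c (a point): Beetle mount: tan plate 26 (x) x 38 (y) x 10 mm, 30 g, with a beetle on top rising to 20 mm in all; point at the plate's centre, 5 mm above its underside, z up. Either way round is fine. Some starts have only two or three of the four mounts; an absent one reads None.
- cover_c (a point): Clear cover 176 (x) x 52 (y) mm: a 4 mm clear plate on two wooden end walls (10 mm thick, 30 mm high, open underneath and along both long sides), with a wooden bar handle on top; point on its middle axis, 17 mm above its underside, z up. 180 g. Its end walls stand on the ends of the board, inside the corner angles.
- cover_grip (a point): Centre of the cover's bar handle, which is 60 mm long (x), 14 mm wide (y), 28 mm high; point 48 mm above the cover's underside, axes as the cover's.
- key_grip (a point): Centre of the red head (40 x, 14 y, 30 z mm) of the interlock key, 60 g. From the middle of its underside, 15 mm under this point, a steel tongue 20 (x) x 5 (y) mm reaches 28 mm down. It starts upright in the grey parking block with the head resting on the block.
- slot (a point): Centre of the slot mouth in the top of the yellow interlock switch (60 x 46 mm, 60 mm high, fixed): an upright slot 23.5 (x) x 8.5 (y) mm, 30 mm deep, x along the slot. Key fully home: head resting on the top, its centre 15 mm above this point. Either way round fits.
- dock_top (a point): Centre of the top of the grey parking block (60 x 46 mm, 33 mm high, fixed) where the key starts.
- jar: Bystander: glass jar 48 mm across, 70 mm high; origin at the underside.
- vial: Bystander: amber vial 28 mm across, 50 mm high; origin at the underside.
- forceps: Bystander: steel forceps 110 mm long lying flat; origin at the underside.
- unitbox: Bystander: small open white box 75 x 55 x 30 mm; origin at the underside.
- lens: Bystander: black hand lens, 50 mm ring with a handle, 125 mm long, lying flat; origin under the ring's centre.
- pinblock: Bystander: stepped wooden block 60 x 30 x 36 mm; origin at the underside.
Not all that is in view belongs to the job. Of the things that look like the part that bears cover_c, the smaller one is meant.

How it is judged (in metres and radians):
On the way, in this order (a step that is already met when the one before it is completed fails the run):
1. the board lies in the tray, flat on the platter (horizontal distance between board_c and tray below 0.006 m and z of board_c in the frame of tray below 0.01 m and angle between the x axis of board_c and the x axis of tray, either way round below 0.08 rad and angle between board_c's own z axis and vertical below 0.06 rad), for 0.2 s.
2. every mount lies flat on a field of the board in the tray (all of step 1 and (horizontal distance between mount0_c and field0 below 0.009 m or horizontal distance between mount0_c and field1 below 0.009 m or horizontal distance between mount0_c and field2 below 0.009 m or horizontal distance between mount0_c and field3 below 0.009 m) and z of mount0_c in the frame of board_c between 0.009 and 0.0145 m and angle between the x axis of each of mount0_c, mount1_c, mount2_c, mount3_c and the x axis of board_c, either way round below 0.25 rad and angle between each of mount0_c, mount1_c, mount2_c, mount3_c's own z axis and vertical below 0.12 rad and (horizontal distance between mount1_c and field0 below 0.009 m or horizontal distance between mount1_c and field1 below 0.009 m or horizontal distance between mount1_c and field2 below 0.009 m or horizontal distance between mount1_c and field3 below 0.009 m) and z of mount1_c in the frame of board_c between 0.009 and 0.0145 m and (horizontal distance between mount2_c and field0 below 0.009 m or horizontal distance between mount2_c and field1 below 0.009 m or horizontal distance between mount2_c and field2 below 0.009 m or horizontal distance between mount2_c and field3 below 0.009 m) and z of mount2_c in the frame of board_c between 0.009 and 0.0145 m and (horizontal distance between mount3_c and field0 below 0.009 m or horizontal distance between mount3_c and field1 below 0.009 m or horizontal distance between mount3_c and field2 below 0.009 m or horizontal distance between mount3_c and field3 below 0.009 m) and z of mount3_c in the frame of board_c between 0.009 and 0.0145 m), for 0.2 s.
3. the cover is seated on the board over the mounts (all of step 2 and horizontal distance between cover_c and board_c below 0.009 m and z of cover_c in the frame of board_c between 0.021 and 0.0265 m and angle between the x axis of cover_c and the x axis of board_c, either way round below 0.1 rad and angle between cover_c's own z axis and vertical below 0.06 rad), for 0.2 s.
4. the platter is turned to its stop with the covered set (value of joint platter above 1.52 rad), for 0.2 s.
5. the key's tongue is fully in the interlock switch (horizontal distance between key_grip and slot below 0.005 m and z of key_grip in the frame of slot below 0.0185 m and angle between the x axis of key_grip and the x axis of slot, either way round below 0.2 rad and angle between key_grip's own z axis and vertical below 0.1 rad), for 0.2 s.
At the end, for the whole second after the job is handed in: Board flat in the tray (6 mm), every mount flat on a field (9 mm, 0.25 rad), cover flat on the board (9 mm), platter at its stop (over 1.52 rad), key tongue home in the switch (head within 3.5 mm of resting on it), all at rest (all of step 3 and all of step 5 and value of joint platter above 1.52 rad and linear speed of each of board, cover, key, mount0, mount1, mount2, mount3 below 0.02 m/s); the robot touches nothing.
It fails at once if a bystander is shifted more than 30 mm (distance of any of jar, vial, forceps, unitbox, lens, pinblock from where it was at the start of the episode above 0.03 m).
It fails at once if a bystander is tipped over (angle between any of jar, vial, forceps, unitbox, lens, pinblock's own z axis and vertical above 0.5 rad).
Of mount0, mount1, mount2, mount3 only 2 to 4 are there at a start; the rules pass over those that are not, and their reading is None.
At some moment in a run one of cover, mount0, mount1, mount2, mount3 may be knocked a few centimetres aside while the robot is not near it.
It also fails if it takes over 210 s, if anything falls off the work surface, if the arm or the gripper's body presses on something with over 40 N, if the wrist force passes 120 N, or if a joint passes its speed limit or range.

## Working session

There is one attempt and no reset: what is moved stays moved. The work goes in short steps, Python scripts to look and compute and a tool call to move; the robot and the scene stay as the last step left them, time stands still between calls to the robot, and variables do not carry over. Pictures are saved under pics/ and viewed, at most 14 in all, crops included, and the job is handed in when it is done.

Besides the shell and the picture viewer there is one more tool, called after ">>>" as name(argument=value, ...) on one line, values as JSON. apply_moves: Moves the arm, as the interface text tells. Shifts and turns lie within -1 to 1; 1 stands for 0.2 m of shift or 1.5 rad of turn. Its arguments: {"type":"object","properties":{"moves":{"type":"array","items":{"type":"array","items":{"type":"number","minimum":-1,"maximum":1}}},"grip_force":{"type":"number"}},"required":["moves"]}

```bash
mkdir -p pics; cat > h.py <<'E'
import numpy as np, cv2
from scipy.spatial.transform import Rotation as R
from cell import env, viewer, boxes_of, masks_of
def cam(n):
    c=viewer.get_calibration(n); return c
def Rc(c):
    o=np.array(c['orientation'],float)
    return R.from_euler('xyz',o,degrees=True).as_matrix() if o.size==3 else (o if o.shape==(3,3) else R.from_quat(o).as_matrix())
def K(c):
    f=192/np.tan(np.radians(c['fov_y'])/2); return np.array([[f,0,c['cx']],[0,f,c['cy']],[0,0,1.]])
def pix2w(n,uv,z):
    c=cam(n); uv=np.array(uv,float).reshape(-1,2)
    # undistort by iteration: drawn = s*(1+k1 r^2)
    k=K(c); d=(uv-[c['cx'],c['cy']])/k[0,0]; s=d.copy()
    for _ in range(30): s=d/(1+c['k1']*(s**2).sum(1,keepdims=True))
    ray=np.c_[s[:,0],-s[:,1],-np.ones(len(s))]@Rc(c).T; p=np.array(c['position'])
    t=(z-p[2])/ray[:,2]; return p+ray*t[:,None]
def w2pix(n,P):
    c=cam(n); q=(np.atleast_2d(P)-c['position'])@Rc(c); s=np.c_[q[:,0],-q[:,1]]/-q[:,2:]
    s=s*(1+c['k1']*(s**2).sum(1,keepdims=True)); return s*K(c)[0,0]+[c['cx'],c['cy']]
def rect(n,m,z):
    """min-area rect of a mask projected to plane z: centre, (long,short), yaw deg of long side"""
    cs,_=cv2.findContours(m.astype(np.uint8),cv2.RETR_EXTERNAL,cv2.CHAIN_APPROX_NONE)
    cc=max(cs,key=cv2.contourArea).reshape(-1,2)
    w=pix2w(n,cc,z)[:,:2]; (c,s,a)=cv2.minAreaRect((w*1000).astype(np.float32))
    if s[0]<s[1]: s=s[::-1]; a+=90
    return np.round(c,1),np.round(s,1),round((a+90)%180-90,1)
E
python3 - <<'E'
from h import *
for n in('top','side'):
    im=viewer.read_camera(n); cv2.imwrite(f'pics/{n}0.png',im[:,:,::-1]); print(cam(n))
    for t in['board_c','mount0_c','cover_c','key_grip','slot','dock_top','platter','post','jar','vial','forceps','unitbox','lens','pinblock']:
        try: print(t,[(round(d['conf'],2),np.round(d['location']).astype(int).tolist()) for d in boxes_of(n,t) if d['conf']>.15])
        except Exception as e: print(t,e)
print(env.get_obs())
E
```

```text
{'fov_y': 43.541379324058575, 'cx': 250.49120498925697, 'cy': 188.71187065848432, 'k1': 0.03635491509073224, 'position': array([0.3440966 , 0.05528232, 1.41848038]), 'orientation': array([  7.14643637,   0.19910312, -90.03544971])}
board_c [(0.88, [183, 196])]
mount0_c [(0.55, [276, 173]), (0.4, [373, 193]), (0.33, [183, 191]), (0.24, [138, 200])]
cover_c [(0.7, [140, 201]), (0.68, [150, 290])]
key_grip [(0.43, [366, 155])]
slot [(0.74, [417, 198]), (0.34, [182, 194])]
dock_top [(0.85, [363, 160]), (0.41, [276, 170])]
platter [(0.7, [277, 169])]
post [(0.64, [279, 170]), (0.34, [85, 165])]
jar [(0.52, [224, 227])]
vial [(0.45, [198, 132]), (0.34, [277, 172])]
forceps [(0.57, [277, 172]), (0.54, [302, 237])]
unitbox [(0.78, [349, 112]), (0.19, [181, 193])]
lens [(0.9, [87, 165])]
pinblock [(0.78, [394, 260]), (0.51, [185, 195])]
{'fov_y': 42.00139684987983, 'cx': 248.85364062622182, 'cy': 196.91128198893165, 'k1': -0.2121873350757477, 'position': array([ 0.37659126, -1.40434508,  1.04758714]), 'orientation': array([55.88690117,  1.06614219, -5.70362077])}
board_c [(0.61, [246, 175]), 
[... 438 characters left out ...]
 1.5, 'qpos': array([-72.01530301,  18.39232668,  -4.01609567,  83.10628456,
         1.29424785,  78.54293115,  -3.25976109]), 'joint_velocities': array([-0.03177628, -0.00507976,  0.01478702,  0.08701075, -0.01564506,
        0.09147548,  0.04730624]), 'effort': array([-1.24548396e-04, -4.91087329e+01, -4.03272640e-01, -3.12762737e+01,
       -6.37172721e-02,  3.36826919e-02,  3.49050845e-05]), 'tool_pos': array([0.19198947, 0.62101913, 0.19939306]), 'tool_rot': array([1.79996450e+02, 2.03897534e-03, 1.62824156e+02]), 'force': array([ 0.15060149, -0.29304089, -0.58245538]), 'wrist_torque': array([ 0.00731444,  0.00802013, -0.05994448]), 'grasp_force': 0.0, 'grip_width': 0.0872095143538894}
```

```bash
python3 -c "
import cv2
for n in('top','side'):
    cv2.imwrite(f'pics/{n}0b.png',cv2.resize(cv2.imread(f'pics/{n}0.png'),(800,600),interpolation=cv2.INTER_CUBIC))"
```

```text
(no output)
```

View pics/top0b.png

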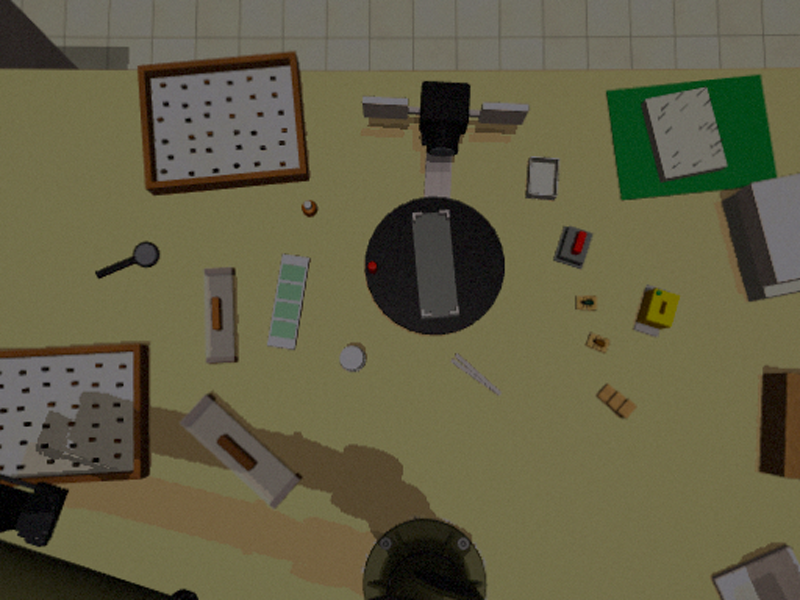

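View pics/side0b.png

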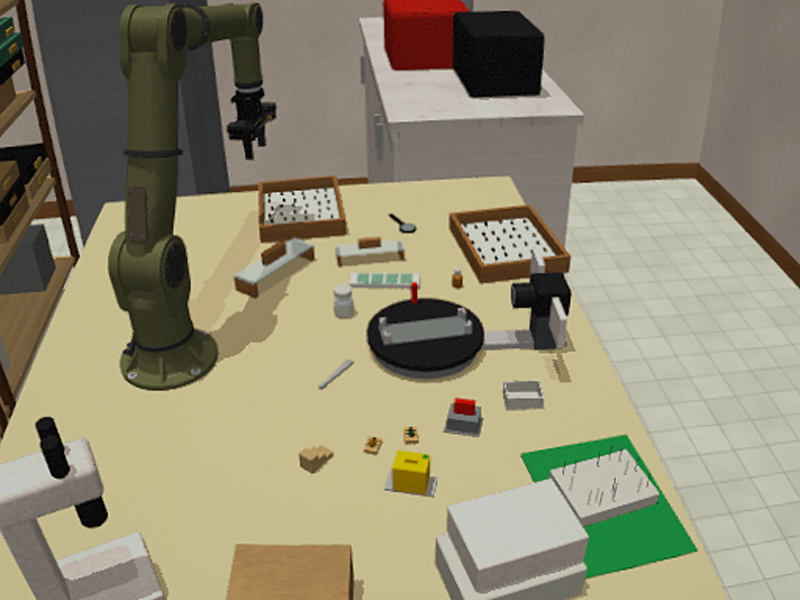

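```bash
python3 - <<'E'
from h import *
im=viewer.read_camera('top'); cv2.imwrite('pics/t1.png',im[:,:,::-1])
for t,z in [('board_c',.014),('cover_c',.034),('mount0_c',.01),('key_grip',.063),('slot',.06),('dock_top',.033),('platter',.045),('jar',.07),('vial',.05),('forceps',.005),('unitbox',.03),('pinblock',.03),('lens',.01)]:
    for d in masks_of('top',t):
        if d['conf']>.3: print(t,round(d['conf'],2),np.round(d['location']).astype(int),d['pixels'].sum(),*rect('top',d['pixels'],z))
hsv=cv2.cvtColor(im,cv2.COLOR_RGB2HSV)
def show(name,m,z,mn):
    n,l,s,c=cv2.connectedComponentsWithStats(m.astype(np.uint8))
    for i in range(1,n):
        if s[i,4]>=mn: print(name,s[i,4],np.round(c[i]),*rect('top',l==i,z), np.round(pix2w('top',c[i],z)[0,:2]*1000,1))
red=((hsv[...,0]<6)|(hsv[...,0]>174))&(hsv[...,1]>170)&(hsv[...,2]>90)
show('red95',red,.095,6); show('red63',red,.078-0.015+0.015,6)
Z=np.zeros(im.shape[:2],bool); Z[130:206,255:300]=1
show('tray',Z&(hsv[...,2]>55),.045,40)
print(hsv[170,280],hsv[170,245],hsv[290,150],im[180,190])
big=cv2.resize(im[120:330,110:440],None,fx=2.4,fy=2.4,interpolation=cv2.INTER_CUBIC)
cv2.imwrite('pics/t1b.png',big[:,:,::-1])
E
```

```text
board_c 0.67 [369 157] 95 [ 619.8 -292.6] [46.  20.3] -19.6
board_c 0.6 [226 228] 240 [402.  134.4] [46.7 46.5] 89.9
cover_c 0.97 [150 291] 2191 [235.4 333.4] [235.8  77.6] 48.6
cover_c 0.57 [140 202] 1121 [482.7 376.8] [177.4  58.3] 3.5
mount0_c 0.53 [278 171] 6203 [579.5 -20.1] [264.1 261.4] 89.9
mount0_c 0.43 [ 86 167] 333 [582.5 561. ] [119.3  44.9] -62.4
key_grip 0.65 [371 155] 103 [ 611.1 -280.8] [46.3 19.7] -19.6
slot 0.73 [419 200] 647 [ 484.5 -418.4] [88.1 64.5] -18.9
dock_top 0.82 [362 157] 338 [ 609.3 -277.3] [70.9 55.6] -19.7
platter 0.85 [275 171] 6267 [572.2 -19.6] [257.7 254.8] -0.1
platter 0.55 [185 194] 1099 [506.  249.6] [173.5  54.6] -8.3
platter 0.51 [140 202] 1159 [481.  375.8] [176.3  55.7] 3.5
jar 0.61 [227 225] 228 [399.7 131.2] [44.9 44.6] 89.9
forceps 0.7 [302 236] 171 [369.3 -96.4] [105.1  19.3] 48.3
unitbox 0.63 [347 113] 535 [ 742.2 -225.1] [81.9 59.4] -4.7
unitbox 0.49 [138 202] 1175 [483.1 379.7] [176.9  59.5] 2.5
pinblock 0.65 [394 256] 298 [ 324.7 -348.3] [71.2 35.1] 47.6
lens 0.69 [183 192] 1070 [510.1 255.4] [176.4  53.5] -8.6
lens 0.68 [ 90 166] 337 [592.  562.2] [119.7  47.6] -77.3
lens 0.5 [202 134] 79 [690.6 218.7] [30.3 25.5] 44.7
red95 56 [371. 154.] [ 607.4 -276.4] [36.1 11.7] -17.3 [ 607.4 -276.5]
red95 19 [238. 170.] [562.7  94.6] [11.3 11.2] 0.1 [563.7  95.2]
red63 56 [371. 154.] [ 610.8 -280.6] [36.5 11.9] -17.3 [ 610.7 -280.7]
red63 19 [238. 170.] [565.5  95.1] [11.5 11.3] 0.1 [566.5  95.7]
tray 1555 [278. 170.] [576.1 -18.8] [200.2  70.2] 5.7 [571.4 -19.1]
[42 19 66] [30 17 30] [ 13 223  56] [101 110 104]
```

View pics/t1b.png

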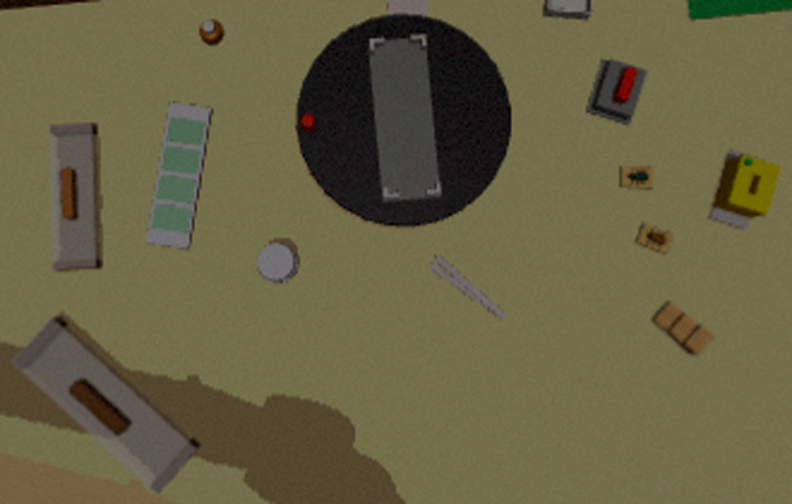

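Two things look like the cover. One is at px (140,202), 177x58 mm; the other is at px (150,291), 236x78 mm. The smaller one at (140,202) matches the 176x52 description, and the enlarged crop confirms it. There are two mounts, at px (375,193) and (382,219).

```bash
cat >> h.py <<'E'
def hsvof(im): return cv2.cvtColor(im,cv2.COLOR_RGB2HSV).astype(int)
def comp(m,box,mn=15):
    """components of mask m inside box (c0,r0,c1,r1)"""
    Z=np.zeros(m.shape,np.uint8); c0,r0,c1,r1=box; Z[r0:r1,c0:c1]=m[r0:r1,c0:c1]
    n,l,s,c=cv2.connectedComponentsWithStats(Z); return sorted([(s[i,4],c[i],l==i) for i in range(1,n) if s[i,4]>=mn],key=lambda t:-t[0])
def go(p,yaw):
    """normalised tool shift and turn from the present pose to TCP p (m), pointing down, yaw deg"""
    o=env.get_obs(); M=R.from_euler('xyz',o['tool_rot'],degrees=True); T=R.from_euler('xyz',[180,0,yaw],degrees=True)
    d=M.inv().apply(np.array(p)-o['tool_pos'])/.2; w=(M.inv()*T).as_rotvec()/1.5
    print('go',np.round(d,4),np.round(w,4),'t',round(o['time_s'],1),'at',np.round(o['tool_pos'],4),np.round(o['tool_rot'],1),'w',round(o['grip_width'],4),'F',np.round(o['force'],1))
E
python3 - <<'E'
from h import *
im=viewer.read_camera('top'); h=hsvof(im); S,V,H=h[...,1],h[...,2],h[...,0]
print(im[195,160],im[165,187],im[196,183],im[290-10,190], 'table',im[250,220],'tray corner',im[137,267],im[200,290])
tab=(H>18)&(H<32)&(S>70)
for a,c,m in comp(~tab,(165,155,205,230),200): print('board',a,c,*rect('top',m,.014))
G=(H>45)&(H<90)&(S>25)
for a,c,m in comp(G,(165,155,205,230)): print('field',a,np.round(c,1),np.round(pix2w('top',c,.014)[0]*1e3,1))
for a,c,m in comp(V>95,(255,130,300,206),2): print('corner',a,np.round(c,1),*rect('top',m,.067),np.round(pix2w('top',c,.067)[0]*1e3,1))
for a,c,m in comp((V<48),(228,120,330,216),500): print('plat',a,c,*rect('top',m,.045))
tr=(V>=48)&(V<95)
for a,c,m in comp(tr,(258,134,298,202),200): print('floor',a,c,*rect('top',m,.045))
for a,c,m in comp(~tab,(362,183,395,230),15): print('mount',a,c,*rect('top',m,.01))
E
```

```text
[114 110  74] [115 112 118] [ 81 108  87] [83 68 46] table [113 110  70] tray corner [86 79 78] [103  96  94]
board 1095 [184.0739726  192.84200913] [509.2 254.9] [177.8  54.2] -8.3
field 156 [181.  210.4] [456.3 263.4  14. ]
field 152 [185.  186.2] [527.8 253.1  14. ]
field 152 [183.  198.2] [492.2 258.4  14. ]
field 150 [186.8 174.3] [563.2 248.1  14. ]
corner 13 [265.5 137.2] [663.8  16.1] [16.4 10.2] -44.6 [662.4  16.8  67. ]
corner 11 [290.3 198.7] [485.2 -53.1] [15.9  6.8] -53.2 [484.9 -52.5  67. ]
corner 9 [271.7 200.3] [482.8  -2.2] [14.1  8.5] 89.9 [4.804e+02 1.000e-01 6.700e+01]
corner 8 [284.8 135.8] [667.2 -38.5] [14.4  7. ] 52.3 [666.7 -38.6  67. ]
corner 2 [255.5 130. ] [683.7  45.4] [2.9 0. ] 89.9 [683.7  45.4  67. ]
plat 4488 [278.08221925 169.87923351] [573.6 -19.6] [254.9 254.8] -0.0
floor 1551 [277.9729207  168.70083817] [576.7 -19.7] [198.5  71. ] 4.8
mount 28 [383.64285714 219.03571429] [ 431.9 -328.3] [23.2 13.4] 50.4
mount 22 [375.63636364 193.27272727] [ 505.4 -306.6] [24.9 13.2] 71.1
```

```bash
python3 -c "
from h import *
go([.5096,.2553,.10],171.8)"
```

```text
go [-2.0572 -1.2782  0.4969] [ 1.000e-04  0.000e+00 -1.044e-01] t 2.2 at [0.192  0.621  0.1994] [180.    0.  162.8] w 0.0868 F [ 0.1  0.6 -0.6]
```

>>> apply_moves(moves=[[-1, -0.64, 0, 0, 0, 0, 1], [-1, -0.64, 0, 0, 0, 0, 1], [-1, -0.64, 0, 0, 0, 0, 1], [-1, -0.64, 0, 0, 0, 0, 1], [-1, -0.64, 0, 0, 0, 0, 1], [-1, -0.64, 0, 0, 0, 0, 1]])

```text
time_s: 2.85
tool_pos: [0.3511, 0.434, 0.1999]
tool_rot: [-180.0, 0.2, 162.2]
force: [0.9, -0.6, -0.2]
grip_width: 0.0869
grasp_force: 0.0
```

>>> apply_moves(moves=[[-1, -0.638, 0, 0, 0, 0, 1], [-1, -0.638, 0, 0, 0, 0, 1], [-1, -0.638, 0, 0, 0, 0, 1], [-1, -0.638, 0, 0, 0, 0, 1], [-1, -0.638, 0, 0, 0, 0, 1], [-1, -0.638, 0, 0, 0, 0, 1]])

```text
time_s: 3.45
tool_pos: [0.5027, 0.2527, 0.1997]
tool_rot: [-179.9, 0.2, 162.3]
force: [0.9, -0.2, 0.2]
grip_width: 0.0867
grasp_force: 0.0
```

>>> apply_moves(moves=[[-0.057, 0, 0.2, 0, 0, -0.1044, 1], [-0.057, 0, 0.497, 0, 0, -0.1044, 1], [-0.057, 0, 0.497, 0, 0, -0.1044, 1], [-0.057, 0, 0.497, 0, 0, -0.1044, 1]])

```text
time_s: 3.85
tool_pos: [0.5076, 0.2557, 0.0985]
tool_rot: [-179.9, -0.2, 171.9]
force: [-0.1, -0.0, 0.7]
grip_width: 0.0868
grasp_force: 0.0
```

```bash
python3 - <<'E'
from h import *
go([.5096,.2553,.003],171.8)
im=viewer.read_camera('top'); cv2.imwrite('pics/t2.png',cv2.resize(im[120:260,120:330],None,fx=3.5,fy=3.5,interpolation=cv2.INTER_CUBIC)[:,:,::-1])
E
```

```text
go [-1.180e-02  3.000e-04  4.774e-01] [-0.0016 -0.0024  0.0006] t 3.9 at [0.5076 0.2557 0.0985] [-179.9   -0.2  171.9] w 0.0868 F [-0.1 -0.   0.7]
```

View pics/t2.png

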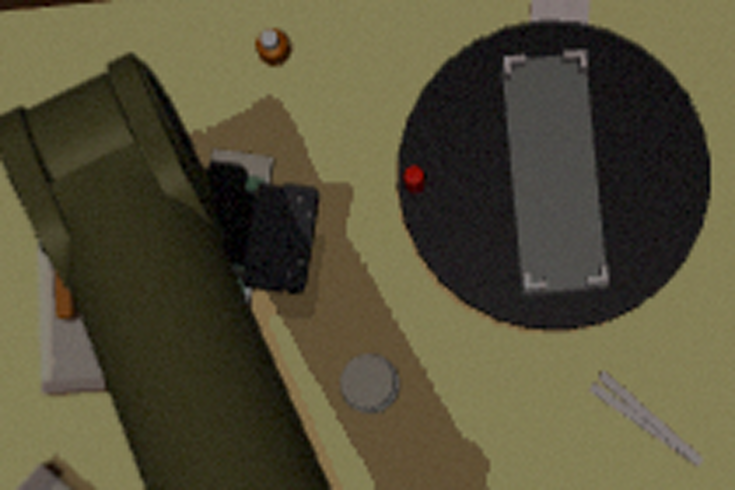

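Gripper at crop (270,240) is over the board; the tray, post and jar are undisturbed.

>>> apply_moves(moves=[[0, 0, 0.25, 0, 0, 0, 1], [0, 0, 0.45, 0, 0, 0, 1], [0, 0, 0.475, 0, 0, 0, 1], [0, 0, 0.475, 0, 0, 0, 1], [0, 0, 0.475, 0, 0, 0, 1]])

```text
time_s: 4.4
tool_pos: [0.5119, 0.257, 0.0083]
tool_rot: [179.8, 0.2, 171.8]
force: [-0.0, -0.5, 0.4]
grip_width: 0.0868
grasp_force: 0.0
```

>>> apply_moves(moves=[[0.0115, -0.0085, 0.025, 0, 0, 0, 1], [0.0115, -0.0085, 0.025, 0, 0, 0, 1], [0.0115, -0.0085, 0.025, 0, 0, 0, 1], [0.0115, -0.0085, 0.025, 0, 0, 0, 0.5], [0.0115, -0.0085, 0.025, 0, 0, 0, 0.3], [0.0115, -0.0085, 0.025, 0, 0, 0, 0.3], [0.0115, -0.0085, 0.025, 0, 0, 0, 0.3], [0.0115, -0.0085, 0.025, 0, 0, 0, 0.3], [0.0115, -0.0085, 0.025, 0, 0, 0, 0.3]], grip_force=25)

```text
time_s: 5.3
tool_pos: [0.507, 0.254, -0.0001]
tool_rot: [-180.0, -0.0, 171.8]
force: [-0.3, -0.3, -1.0]
grip_width: 0.0467
grasp_force: 0.0
```

>>> apply_moves(moves=[[0, 0, 0, 0, 0, 0, 0.3], [0, 0, 0, 0, 0, 0, 0.3], [0, 0, 0, 0, 0, 0, 0.3], [0, 0, 0, 0, 0, 0, 0.3]])

```text
time_s: 5.7
tool_pos: [0.5071, 0.254, -0.0]
tool_rot: [180.0, 0.0, 171.8]
force: [0.5, 0.1, 0.1]
grip_width: 0.0269
grasp_force: 0.0
```

```bash
python3 - <<'E'
from h import *
for i in range(5):
    viewer.read_camera('side'); o=env.get_obs(); print(o['tool_pos'],o['grip_width'],o['grasp_force'],o['force'])
im=viewer.read_camera('side'); cv2.imwrite('pics/s2.png',cv2.resize(im[140:240,180:330],None,fx=5,fy=5,interpolation=cv2.INTER_CUBIC)[:,:,::-1])
E
```

```text
[ 5.07056293e-01  2.54001062e-01 -1.21351555e-05] 0.02658449832833466 0.0 [-0.36326332 -0.23701437  0.07703279]
[ 5.07080022e-01  2.53970191e-01 -8.78822807e-07] 0.02630934920509795 0.0 [-0.21078748 -0.11868586  0.2547069 ]
[5.07052770e-01 2.54028580e-01 6.94363378e-06] 0.02623388170546507 0.0 [-0.15091035 -0.06340184  0.54034156]
[5.07074790e-01 2.54003533e-01 8.87123158e-07] 0.026458348847579898 0.0 [-0.51507936  0.56001899 -0.14260515]
[5.07063104e-01 2.53986376e-01 3.81610024e-06] 0.026015524213108963 0.0 [ 0.19354259  0.31093559 -0.03726645]
```

View pics/s2.png

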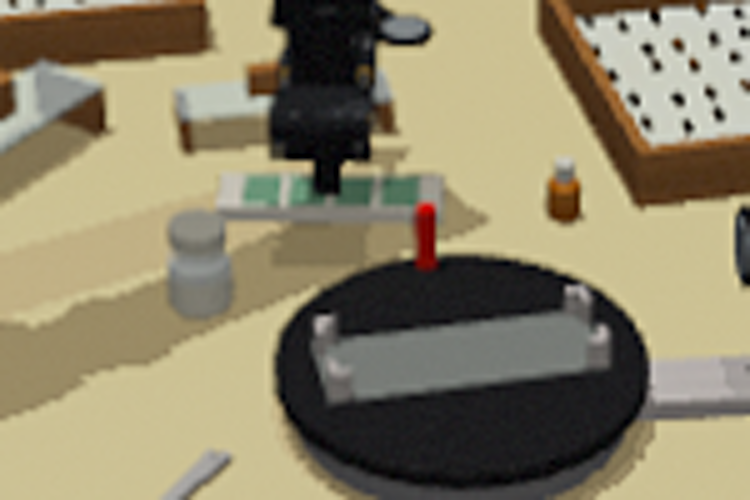

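The side crop shows the finger tip at about (328,192), which is px (245.6,178.4). That is on top of the board, not beside it, so I'm checking the tip's true height.

```bash
python3 - <<'E'
from h import *
for z in (0,.01,.02,.03,.04): print(z,w2pix('side',[.507,.241,z]).round(1),w2pix('side',[.507,.267,z]).round(1))
# consistency: board corners & platter centre from top to side
for p in [(.5096-.087,.2553+.0125,.014),(.5096+.087,.2553-.0125,.014),(.5732,-.0192,.045),(.5637,.0952,.095)]: print(p,w2pix('side',p).round(1))
im=viewer.read_camera('side'); h=hsvof(im)
red=((h[...,0]<6)|(h[...,0]>174))&(h[...,1]>150)
for a,c,m in comp(red,(180,140,330,290),6): print('red',a,c,np.where(m)[0].min(),np.where(m)[0].max())
G=(h[...,0]>45)&(h[...,0]<90)&(h[...,1]>35)
for a,c,m in comp(G,(200,160,290,200),10): print('field',a,c.round(1),np.round(pix2w('side',c,.014)[0]*1e3,1))
print(env.get_obs()['qpos'])
E
```

```text
0 [[245.2 182.1]] [[244.6 178.6]]
0.01 [[245.1 180. ]] [[244.5 176.5]]
0.02 [[245.1 177.8]] [[244.5 174.3]]
0.03 [[245.  175.6]] [[244.4 172.1]]
0.04 [[245.  173.4]] [[244.4 170. ]]
(0.4226000000000001, 0.26780000000000004, 0.014) [[223.1 177. ]]
(0.5966, 0.24280000000000002, 0.014) [[267.9 177.3]]
(0.5732, -0.0192, 0.045) [[271.1 210. ]]
(0.5637, 0.0952, 0.095) [[264.2 180.3]]
red 123 [297.06504065 260.00813008] 255 265
red 48 [264.79166667 187.14583333] 181 193
field 40 [259.6 177.8] [564.1 242.8  14. ]
field 38 [232.2 177.4] [457.8 260.3  14. ]
field 33 [250.4 178. ] [528.1 246.1  14. ]
field 31 [240.6 178.1] [490.1 250.8  14. ]
[-40.53462768  18.95975574  13.01948837 107.50135347  -5.18587006
  54.10361954  56.64364753]
```

>>> apply_moves(moves=[[0, 0, -0.05, 0, 0, 0, 1], [0, 0, -0.05, 0, 0, 0, 1], [0, 0, -0.05, 0, 0, 0, 1], [0, 0, -0.05, 0, 0, 0, 1], [0, 0, -0.05, 0, 0, 0, 1], [0, 0, -0.05, 0, 0, 0, 1], [0, 0, -0.05, 0, 0, 0, 1], [0, 0, -0.05, 0, 0, 0, 1], [0, 0, -0.05, 0, 0, 0, 1], [0, 0, -0.05, 0, 0, 0, 1]])

```text
time_s: 7.05
tool_pos: [0.5071, 0.254, 0.01]
tool_rot: [180.0, 0.0, 171.8]
force: [0.2, 0.6, -0.1]
grip_width: 0.0864
grasp_force: 0.0
```

>>> apply_moves(moves=[[0, 0, 0.01, 0, 0, 0, 1], [0, 0, 0.02, 0, 0, 0, 1], [0, 0, 0.03, 0, 0, 0, 1], [0, 0, 0.04, 0, 0, 0, 1], [0, 0, 0.05, 0, 0, 0, 1], [0, 0, 0.05, 0, 0, 0, 1]])

```text
time_s: 7.65
tool_pos: [0.5068, 0.2538, -0.0005]
tool_rot: [-180.0, -0.0, 171.8]
force: [-0.4, -0.5, 0.2]
grip_width: 0.0871
grasp_force: 0.0
```

>>> apply_moves(moves=[[0, 0, 0.005, 0, 0, 0, 1], [0, 0, 0.01, 0, 0, 0, 1], [0, 0, 0.015, 0, 0, 0, 1], [0, 0, 0.02, 0, 0, 0, 1], [0, 0, 0.02, 0, 0, 0, 1]])

```text
time_s: 8.15
tool_pos: [0.5069, 0.2539, -0.0042]
tool_rot: [-180.0, -0.0, 171.8]
force: [1.2, -0.1, -0.1]
grip_width: 0.0868
grasp_force: 0.0
```

```bash
python3 - <<'E'
from h import *
im=viewer.read_camera('side'); o=env.get_obs(); print(o['tool_pos'],o['grip_width'],o['force'])
cv2.imwrite('pics/s3.png',cv2.resize(im[145:205,210:290],None,fx=8,fy=8,interpolation=cv2.INTER_CUBIC)[:,:,::-1])
E
```

```text
[ 0.50697612  0.25396078 -0.00412764] 0.08708081856210322 [-0.79852156 -0.90170591  0.15361198]
```

View pics/s3.png

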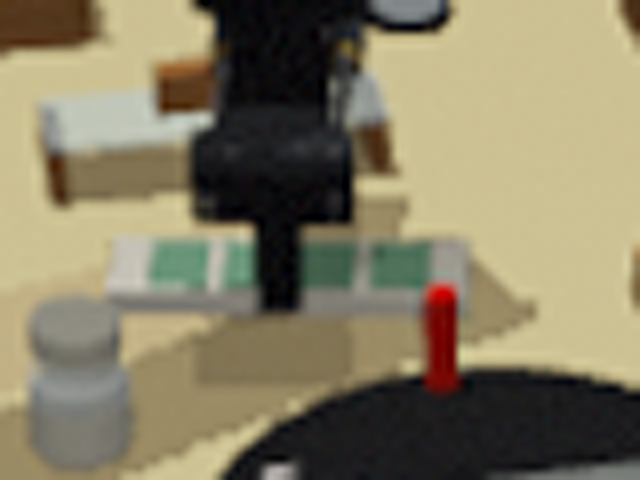

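The tip is at crop row 310 (px row 183.75), which gives a true height of about 12 mm. The reported height therefore reads about 16 mm low. I'm descending to find contact.

>>> apply_moves(moves=[[0, 0, 0.01, 0, 0, 0, 1], [0, 0, 0.02, 0, 0, 0, 1], [0, 0, 0.03, 0, 0, 0, 1], [0, 0, 0.03, 0, 0, 0, 1]])

```text
time_s: 8.6
tool_pos: [0.5067, 0.2538, -0.0105]
tool_rot: [-180.0, -0.0, 171.8]
force: [-0.2, 0.7, -0.4]
grip_width: 0.0868
grasp_force: 0.0
```

>>> apply_moves(moves=[[0, 0, 0.005, 0, 0, 0, 1], [0, 0, 0.01, 0, 0, 0, 1], [0, 0, 0.01, 0, 0, 0, 1]])

```text
time_s: 8.9
tool_pos: [0.507, 0.2539, -0.0122]
tool_rot: [-180.0, -0.0, 171.8]
force: [0.4, 0.5, -0.7]
grip_width: 0.0871
grasp_force: 0.0
```

>>> apply_moves(moves=[[0, 0, 0.005, 0, 0, 0, 1], [0, 0, 0.005, 0, 0, 0, 1], [0, 0, 0.005, 0, 0, 0, 1]])

```text
time_s: 9.2
tool_pos: [0.5071, 0.254, -0.013]
tool_rot: [180.0, 0.0, 171.8]
force: [1.1, 0.3, -0.4]
grip_width: 0.0867
grasp_force: 0.0
```

>>> apply_moves(moves=[[0, 0, 0.005, 0, 0, 0, 1], [0, 0, 0.005, 0, 0, 0, 1], [0, 0, 0.005, 0, 0, 0, 1]])

```text
time_s: 9.5
tool_pos: [0.507, 0.2539, -0.0141]
tool_rot: [180.0, 0.0, 171.8]
force: [-0.0, -0.3, -0.1]
grip_width: 0.0871
grasp_force: 0.0
```

>>> apply_moves(moves=[[0, 0, 0, 0, 0, 0, 0.65], [0, 0, 0, 0, 0, 0, 0.65], [0, 0, 0, 0, 0, 0, 0.65]])

```text
time_s: 9.8
tool_pos: [0.5071, 0.254, -0.014]
tool_rot: [180.0, 0.0, 171.8]
force: [0.5, 0.0, -0.1]
grip_width: 0.0702
grasp_force: 0.0
```

>>> apply_moves(moves=[[0, 0, 0, 0, 0, 0, 0.5], [0, 0, 0, 0, 0, 0, 0.5], [0, 0, 0, 0, 0, 0, 0.5], [0, 0, 0, 0, 0, 0, 0.5], [0, 0, 0, 0, 0, 0, 0.5]])

```text
time_s: 10.3
tool_pos: [0.5071, 0.254, -0.014]
tool_rot: [180.0, 0.0, 171.8]
force: [0.0, 0.1, -0.7]
grip_width: 0.0515
grasp_force: 25.0
```

>>> apply_moves(moves=[[0, 0, -0.1, 0, 0, 0, 0.5], [0, 0, -0.3, 0, 0, 0, 0.5], [0, 0, -0.5, 0, 0, 0, 0.5], [0, 0, -0.65, 0, 0, 0, 0.5], [0, 0, -0.65, 0, 0, 0, 0.5], [0, 0, -0.65, 0, 0, 0, 0.5]])

```text
time_s: 10.9
tool_pos: [0.507, 0.254, 0.116]
tool_rot: [180.0, 0.0, 171.8]
force: [-0.4, 0.4, -2.4]
grip_width: 0.0513
grasp_force: 25.0
```

```bash
python3 - <<'E'
from h import *
go([.5732,-.0192,.09],184.7)
im=viewer.read_camera('side'); h=hsvof(im)
G=(h[...,0]>45)&(h[...,0]<90)&(h[...,1]>35)
for z in (.13,.145): 
  for a,c,m in comp(G,(200,100,300,200),10): print('field',a,c.round(1),np.round(pix2w('side',c,z)[0]*1e3,1))
im2=viewer.read_camera('top')
a=cv2.resize(im[110:210,190:310],(480,400),interpolation=cv2.INTER_CUBIC); b=cv2.resize(im2[130:230,140:220],(320,400),interpolation=cv2.INTER_CUBIC)
cv2.imwrite('pics/s4.png',np.hstack([a,b])[:,:,::-1])
E
```

```text
go [-0.5224 -1.3048  0.1296] [ 0.0003  0.0003 -0.1501] t 10.9 at [0.507 0.254 0.116] [180.    0.  171.8] w 0.0513 F [-0.4  0.4 -2.4]
field 38 [259.5 148.1] [567.8 271.9 130. ]
field 36 [249.9 147.9] [531.6 278.2 130. ]
field 36 [230.9 148.1] [459. 287. 130.]
field 27 [239.1 148.2] [490.1 281.7 130. ]
field 38 [259.5 148.1] [564.7 244.5 145. ]
field 36 [249.9 147.9] [529.  250.7 145. ]
field 36 [230.9 148.1] [457.7 259.3 145. ]
field 27 [239.1 148.2] [488.3 254.1 145. ]
```

View pics/s4.png

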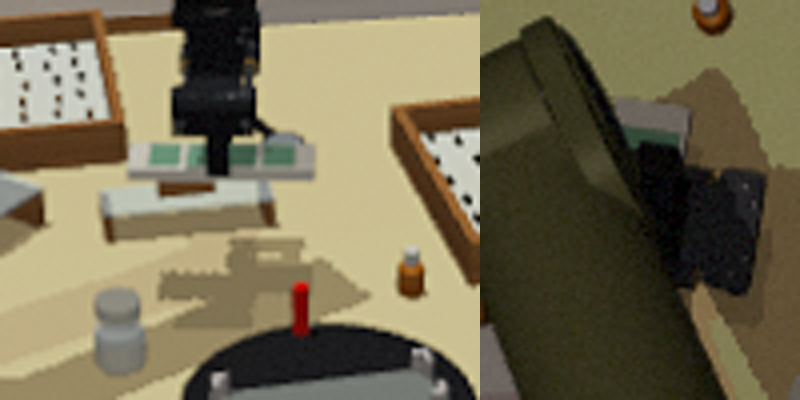

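The board is held level at side crop (220,155) and the tip offset is now known: board underside z is the reading plus 14 mm.

>>> apply_moves(moves=[[-0.1, -0.22, 0, 0, 0, 0, 0.5], [-0.18, -0.44, 0, 0, 0, 0, 0.5], [-0.255, -0.656, 0, 0, 0, 0, 0.5], [-0.255, -0.656, 0, 0, 0, 0, 0.5]])

```text
time_s: 11.4
tool_pos: [0.5391, 0.1072, 0.1142]
tool_rot: [-179.7, -0.1, 171.1]
force: [0.6, -0.1, -1.3]
grip_width: 0.0513
grasp_force: 25.0
```

>>> apply_moves(moves=[[-0.1, -0.22, 0, 0, 0, -0.05, 0.5], [-0.18, -0.44, 0, 0, 0, -0.1, 0.5], [-0.255, -0.657, 0, 0, 0, -0.15, 0.5], [-0.255, -0.657, 0.1, 0, 0, -0.15, 0.5], [-0.255, -0.657, 0.1, 0, 0, -0.15, 0.5], [-0.255, -0.657, 0.1, 0, 0, -0.15, 0.5]])

```text
time_s: 12.0
tool_pos: [0.5691, -0.0191, 0.0944]
tool_rot: [180.0, -0.2, -175.2]
force: [0.1, 0.5, -1.4]
grip_width: 0.0512
grasp_force: 25.0
```

```bash
python3 - <<'E'
from h import *
go([.5706,-.0205,.04],184.7)
o=env.get_obs(); zt=o['tool_pos'][2]+.028
ims=viewer.read_camera('side'); h=hsvof(ims)
G=(h[...,0]>45)&(h[...,0]<90)&(h[...,1]>35)
for a,c,m in comp(G,(200,130,340,260),10): print('field',a,c.round(1),np.round(pix2w('side',c,zt)[0]*1e3,1))
imt=viewer.read_camera('top'); h=hsvof(imt); G=(h[...,0]>45)&(h[...,0]<90)&(h[...,1]>25)
for a,c,m in comp(G,(240,120,320,216),10): print('tfield',a,c.round(1),np.round(pix2w('top',c,zt)[0]*1e3,1))
a=cv2.resize(ims[150:250,215:335],(480,400),interpolation=cv2.INTER_CUBIC); b=cv2.resize(imt[120:220,240:320],(320,400),interpolation=cv2.INTER_CUBIC)
cv2.imwrite('pics/s5.png',np.hstack([a,b])[:,:,::-1])
E
```

```text
go [-0.0077 -0.0078  0.2718] [ 0.0005 -0.0025  0.0007] t 12.0 at [ 0.5691 -0.0191  0.0944] [ 180.    -0.2 -175.2] w 0.0512 F [ 0.1  0.5 -1.4]
field 57 [255.4 193.5] [518.8 -25.7 122.4]
field 56 [266.1 192.2] [555.  -22.9 122.4]
field 52 [287.1 190.3] [626.6 -20.4 122.4]
field 31 [278.3 191.7] [596.  -24.9 122.4]
```

View pics/s5.png

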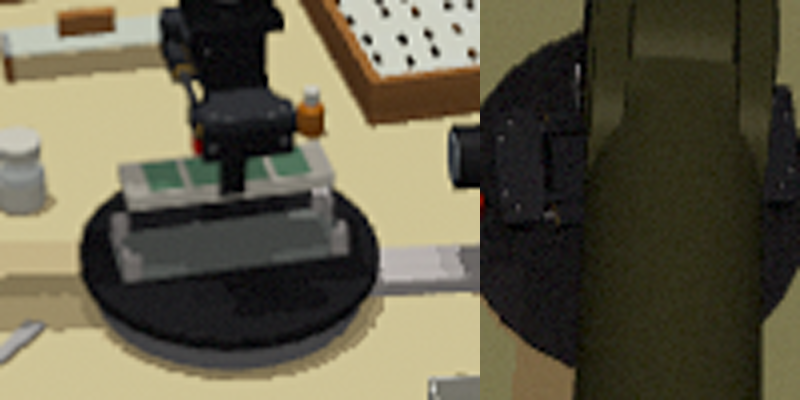

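Side view: the board hangs level, aligned above the tray corners.

>>> apply_moves(moves=[[-0.0077, -0.0045, 0.08, 0, 0, 0, 0.5], [-0.0077, -0.0045, 0.13, 0, 0, 0, 0.5], [-0.0077, -0.0045, 0.18, 0, 0, 0, 0.5], [-0.0077, -0.0045, 0.22, 0, 0, 0, 0.5], [-0.0077, -0.0045, 0.25, 0, 0, 0, 0.5], [-0.0077, -0.0045, 0.27, 0, 0, 0, 0.5], [-0.0077, -0.0045, 0.27, 0, 0, 0, 0.5]])

```text
time_s: 12.8
tool_pos: [0.5718, -0.0213, 0.0414]
tool_rot: [180.0, -0.1, -175.3]
force: [0.0, 0.2, -0.4]
grip_width: 0.0514
grasp_force: 25.0
```

>>> apply_moves(moves=[[0, 0, 0.01, 0, 0, 0, 0.5], [0, 0, 0.02, 0, 0, 0, 0.5], [0, 0, 0.03, 0, 0, 0, 0.5], [0, 0, 0.03, 0, 0, 0, 0.5]])

```text
time_s: 13.2
tool_pos: [0.572, -0.0212, 0.0358]
tool_rot: [180.0, -0.0, -175.3]
force: [-0.0, 0.7, -0.9]
grip_width: 0.0515
grasp_force: 25.0
```

>>> apply_moves(moves=[[0.007, 0.005, 0.008, 0, 0, 0, 0.5], [0.007, 0.005, 0.016, 0, 0, 0, 0.5], [0.007, 0.005, 0.021, 0, 0, 0, 0.5], [0.007, 0.005, 0.021, 0, 0, 0, 0.5]])

```text
time_s: 13.6
tool_pos: [0.5705, -0.0203, 0.0316]
tool_rot: [180.0, -0.0, -175.3]
force: [1.1, -0.4, -2.2]
grip_width: 0.0515
grasp_force: 25.0
```

>>> apply_moves(moves=[[0, 0, 0, 0, 0, 0, 0.7], [0, 0, 0, 0, 0, 0, 0.75], [0, 0, 0, 0, 0, 0, 0.75], [0, 0, 0, 0, 0, 0, 0.75], [0, 0, -0.15, 0, 0, 0, 0.75], [0, 0, -0.35, 0, 0, 0, 0.75], [0, 0, -0.6, 0, 0, 0, 0.75], [0, 0, -0.6, 0, 0, 0, 0.75]])

```text
time_s: 14.4
tool_pos: [0.5756, -0.0207, 0.1594]
tool_rot: [180.0, 0.8, -175.3]
force: [1.2, -0.6, -0.1]
grip_width: 0.0653
grasp_force: 0.0
```

>>> apply_moves(moves=[[0.25, -0.3, 0, 0, 0, 0, 0.75], [0.4, -0.6, 0, 0, 0, 0, 0.75], [0.6, -0.9, 0, 0, 0, 0, 0.75], [0.6, -1, 0, 0, 0, 0, 0.75], [0.6, -1, 0, 0, 0, 0, 0.75], [0.6, -1, 0, 0, 0, 0, 0.75]])

```text
time_s: 15.0
tool_pos: [0.4645, -0.2357, 0.1521]
tool_rot: [-179.9, 0.0, -175.9]
force: [-0.1, -0.6, 0.3]
grip_width: 0.0652
grasp_force: 0.0
```

```bash
cat >> h.py <<'E'
def fields(n='top',z=.059,box=(240,120,320,216)):
    im=viewer.read_camera(n); h=hsvof(im); G=(h[...,0]>45)&(h[...,0]<90)&(h[...,1]>25)
    for a,c,m in comp(G,box,10): print('field',a,c.round(1),np.round(pix2w(n,c,z)[0]*1e3,1))
    return im
E
python3 - <<'E'
from h import *
im=fields(); h=hsvof(im); H,S,V=h[...,0],h[...,1],h[...,2]
print(env.get_obs()['tool_pos'],env.get_obs()['time_s'])
for a,c,m in comp(V>95,(255,128,300,206),3): print('bright',a,np.round(c,1),*rect('top',m,.062))
c0,r0,c1,r1=360,180,400,235
np.set_printoptions(linewidth=250)
print(S[186:202,366:386]); print(V[186:202,366:386]);print(S[211:228,374:394])
a=cv2.resize(im[180:235,360:400],(400,550),interpolation=cv2.INTER_NEAREST); b=cv2.resize(im[120:220,240:320],(400,500),interpolation=cv2.INTER_CUBIC)
cv2.imwrite('pics/t6.png',np.hstack([a,np.pad(b,((0,50),(0,0),(0,0)))])[:,:,::-1])
E
```

```text
field 166 [278.4 174.6] [555.1 -19.9  59. ]
field 164 [279.6 187. ] [519.5 -23.   59. ]
field 162 [277.4 162.2] [591.  -17.4  59. ]
field 160 [276.3 150. ] [626.7 -14.4  59. ]
[ 0.46613501 -0.23221536  0.15182832] 15.05
bright 1119 [278.  169.4] [569.4 -21.3] [182.   65.9] 4.4
bright 14 [257.3 128.6] [687.9  38.1] [17.3  5.9] 89.9
bright 14 [265.6 137.2] [664.9  15.9] [16.5 10.3] -44.6
bright 12 [297.2 128.7] [687.7 -73. ] [14.4  5.9] 89.9
bright 11 [284.8 136. ] [668.2 -38.3] [19.3  7.5] 58.3
[[ 88  87 127 255 153 155 128 143 219  73  85 255 255 128 128 255  64 196 142 181]
 [102 209 179 102 109 255 117 109 234 223 255 255 184 255 255 221  82 204  71 188]
 [164 153   0 139  75 188 118  30 255  90  85  90  64  85 237 216  61 132  64 201]
 [142 255  85 109  69 121  81 153 255 166  51 238 170 142 107 230  44  96  75 206]
 [255 170   0 113 143 128 143  80 255 165  73 200 119 177  85 155 165 143 142 112]
 [102 255 128 230 118 223  51 213  96  48 170 223 134  64 207 127 150 255 196 196]
 [255   0 255 128 127 128 200 228  85 157 184  36  89 137 113 207 216 107 255 180]
 [102  73   0 170 25
[... 2448 characters left out ...]
54 128 168 111 130 119 158 122 133]
 [ 82 107 128 167 167 131 167 113 110 131 136 148 112 113 116 143  98 133  98 136]
 [123 144 191 145 131 115 222 120 177 137 134 122 103 121 124 119 125 133 117 128]
 [100 147 156 148 131 207 143 181  85 135 116 164 121 128 116 125 128  92 135 113]
 [102  88 148 112  95 160 105 147 115  96 105 163  94  94 130 109 155 128 128 110]
 [255 132 115  95 173 117 216 131 128 141 131 112 133 130 139 125 122 104 184 136]
 [255 158 197 113 117 153 124 112 144 125 137 127 111 109 125 125 160 123 137 106]
 [107 128 113 110 113 106 127 110 137 128  83 125 119  98 102 105 112 106 106 130]
 [245 132  90 255 210 114 137  93 142 104 136 130  94 136 133 112  97 125 104 113]]
```

View pics/t6.png

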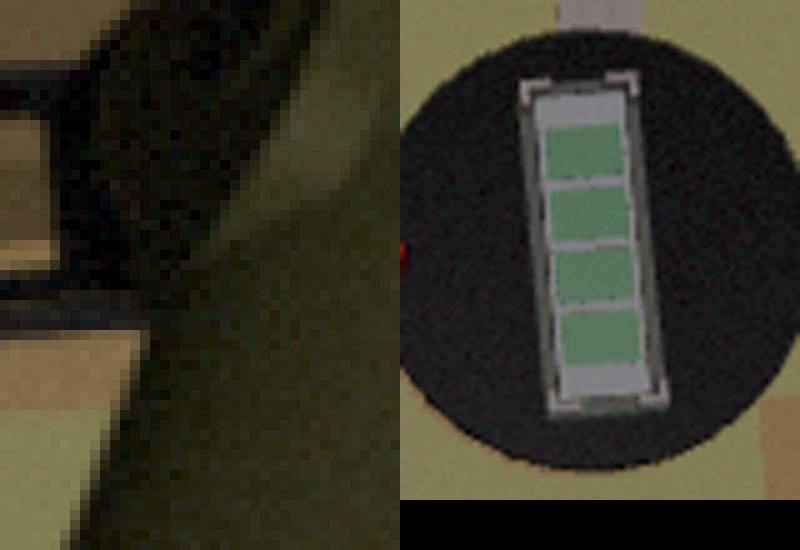

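The board sits squarely in the corners and its field mean matches the tray centre. The arm hides the mounts, so I'm measuring them from the earlier frames.

```bash
python3 - <<'E'
from h import *
A=(cv2.imread('pics/top0.png').astype(float)+cv2.imread('pics/t1.png'))/2
for n,im,box in (('top',A[:,:,::-1],(360,180,396,232)),('side',cv2.imread('pics/side0.png')[:,:,::-1].astype(float),(228,265,275,295))):
    r=im[...,0]/(im[...,1]+1); g=im.sum(2)
    c0,r0,c1,r1=box; med=np.median(r[r0:r1,c0:c1]); mg=np.median(g[r0:r1,c0:c1])
    m=(r>med*1.13)|((g<mg*.72))
    for a,c,mm in comp(m,box,12): print(n,a,c.round(1),*rect(n,cv2.dilate(mm.astype(np.uint8),np.ones((1,1))),.01),np.round(pix2w(n,c,.01)[0]*1e3,1))
a=cv2.resize(A[182:230,364:396],(400,600),interpolation=cv2.INTER_CUBIC); b=cv2.resize(cv2.imread('pics/side0.png')[268:295,230:275],(400,240),interpolation=cv2.INTER_CUBIC)
cv2.imwrite('pics/m7.png',np.hstack([a,np.pad(b,((0,360),(0,0),(0,0)))]))
E
```

```text
top 121 [382. 219.] [ 431.5 -323.6] [39.9 25.8] 67.8 [ 431.3 -323.6   10. ]
top 120 [374.8 193.4] [ 506.5 -304.4] [38. 27.] 88.2 [ 506.4 -305.4   10. ]
side 98 [262.6 291.8] [ 503.5 -369.3] [61.  24.7] -7.0 [ 500.5 -372.3   10. ]
side 94 [238.3 284.9] [ 433.3 -334.2] [43.8 27.4] 68.0 [ 432.6 -335.2   10. ]
side 85 [262.6 278.5] [ 508.4 -316.4] [47.9 23.9] 83.4 [ 507.3 -316.5   10. ][ WARN:0@0.401] global loadsave.cpp:1063 imwrite_ Unsupported depth image for selected encoder is fallbacked to CV_8U.
```

View pics/m7.png

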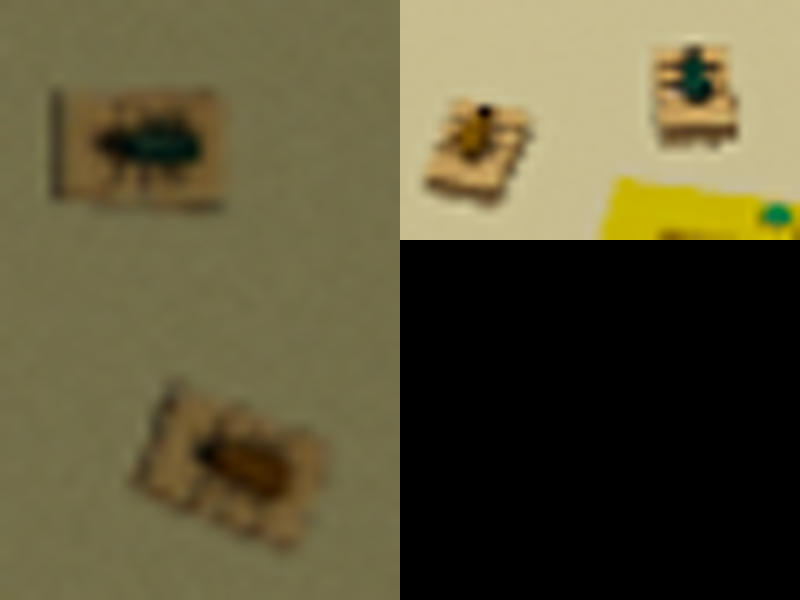

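```bash
python3 -c "
from h import *
go([.505,-.3065,.046],178)"
```

```text
go [-0.1653 -0.385   0.5293] [-0.0002  0.0004  0.0739] t 15.1 at [ 0.4661 -0.2322  0.1518] [-180.     0.  -175.7] w 0.0655 F [ 0.1 -0.5  0.7]
```

>>> apply_moves(moves=[[-0.08, -0.2, 0, 0, 0, 0.04, 0.75], [-0.165, -0.385, 0.15, 0, 0, 0.074, 0.75], [-0.165, -0.385, 0.35, 0, 0, 0.074, 0.75], [-0.165, -0.385, 0.5, 0, 0, 0.074, 0.75], [-0.165, -0.385, 0.53, 0, 0, 0.074, 0.75], [-0.165, -0.385, 0.53, 0, 0, 0.074, 0.75], [-0.165, -0.385, 0.53, 0, 0, 0.074, 0.75]])

```text
time_s: 15.75
tool_pos: [0.5082, -0.3033, 0.0474]
tool_rot: [-180.0, 0.1, 178.4]
force: [0.1, 0.4, -0.1]
grip_width: 0.0653
grasp_force: 0.0
```

```bash
python3 -c "
from h import *
go([.505,-.3065,-.014],178)
im=viewer.read_camera('side'); cv2.imwrite('pics/s8.png',cv2.resize(im[235:315,205:325],(800,533),interpolation=cv2.INTER_CUBIC)[:,:,::-1])"
```

```text
go [ 0.0162 -0.0161  0.3068] [-0.0004  0.0017  0.0047] t 15.8 at [ 0.5082 -0.3033  0.0474] [-1.800e+02  1.000e-01  1.784e+02] w 0.0653 F [ 0.1  0.4 -0.1]
```

View pics/s8.png

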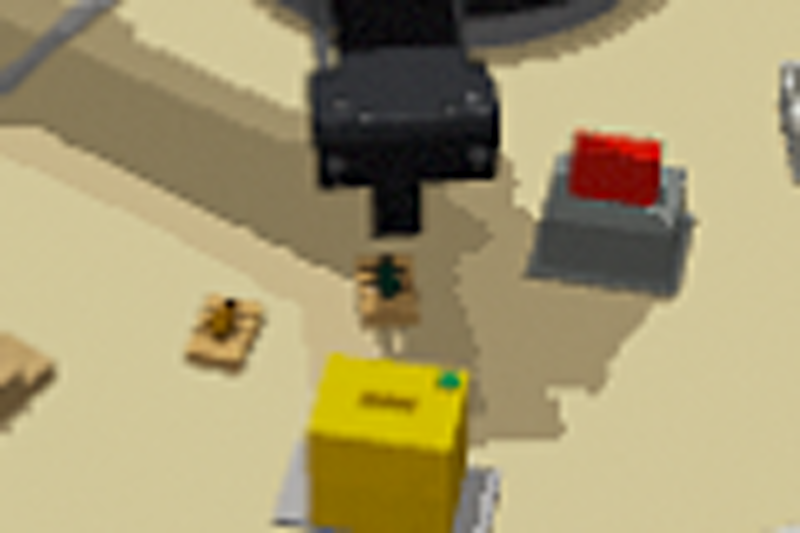

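Side view: the finger at crop (397,210) is above and slightly right of the mount at (388,290), which agrees with the computed correction.

>>> apply_moves(moves=[[0.016, -0.016, 0.08, 0, 0, 0.005, 0.75], [0.016, -0.016, 0.16, 0, 0, 0.005, 0.75], [0.016, -0.016, 0.24, 0, 0, 0.005, 0.75], [0.016, -0.016, 0.29, 0, 0, 0.005, 0.75], [0.016, -0.016, 0.305, 0, 0, 0.005, 0.75], [0.016, -0.016, 0.305, 0, 0, 0.005, 0.75], [0.016, -0.016, 0.305, 0, 0, 0.005, 0.3], [0.016, -0.016, 0.305, 0, 0, 0.005, 0.3], [0.016, -0.016, 0.305, 0, 0, 0.005, 0.3], [0.016, -0.016, 0.305, 0, 0, 0.005, 0.3], [0.016, -0.016, 0.305, 0, 0, 0.005, 0.3], [0.016, -0.016, 0.305, 0, 0, 0.005, 0.3]], grip_force=12)

```text
time_s: 17.0
tool_pos: [0.5036, -0.3068, -0.0149]
tool_rot: [-180.0, 0.0, 177.9]
force: [0.8, 0.7, 2.1]
grip_width: 0.0375
grasp_force: 12.0
```

>>> apply_moves(moves=[[0, 0, -0.1, 0, 0, 0, 0.3], [0, 0, -0.3, 0, 0, 0, 0.3], [0, 0, -0.5, 0, 0, 0, 0.3], [0, 0, -0.6, 0, 0, 0, 0.3], [0, 0, -0.6, 0, 0, 0, 0.3], [0, 0, -0.6, 0, 0, 0, 0.3]])

```text
time_s: 17.6
tool_pos: [0.5032, -0.3064, 0.1045]
tool_rot: [180.0, 0.0, 177.9]
force: [-0.3, -0.3, -0.3]
grip_width: 0.0377
grasp_force: 12.0
```

```bash
python3 -c "
from h import *
go([.5882,-.0188,.105],184.6)"
```

```text
go [-0.3722  1.4524 -0.0018] [ 0.0003  0.0001 -0.0779] t 17.6 at [ 0.5032 -0.3064  0.1045] [180.    0.  177.9] w 0.0377 F [-0.3 -0.3 -0.3]
```

>>> apply_moves(moves=[[-0.06, 0.24, 0, 0, 0, 0, 0.3], [-0.12, 0.48, 0, 0, 0, 0, 0.3], [-0.186, 0.726, 0, 0, 0, 0, 0.3], [-0.186, 0.726, 0, 0, 0, 0, 0.3]])

```text
time_s: 18.0
tool_pos: [0.5472, -0.1527, 0.1022]
tool_rot: [179.7, -0.2, 178.6]
force: [-0.2, 0.4, -0.3]
grip_width: 0.0373
grasp_force: 12.0
```

>>> apply_moves(moves=[[-0.06, 0.24, 0, 0, 0, -0.03, 0.3], [-0.12, 0.48, 0, 0, 0, -0.06, 0.3], [-0.186, 0.726, 0, 0, 0, -0.078, 0.3], [-0.186, 0.726, 0, 0, 0, -0.078, 0.3], [-0.186, 0.726, 0, 0, 0, -0.078, 0.3], [-0.186, 0.726, 0, 0, 0, -0.078, 0.3]])

```text
time_s: 18.6
tool_pos: [0.5872, -0.0209, 0.1034]
tool_rot: [-179.9, -0.1, -175.5]
force: [-0.0, -0.8, -0.4]
grip_width: 0.0374
grasp_force: 12.0
```

```bash
python3 -c "
from h import *
go([.5882,-.0188,.045],184.6)"
```

```text
go [-0.0067  0.0105  0.2922] [-0.0007 -0.0017 -0.0011] t 18.6 at [ 0.5872 -0.0209  0.1034] [-1.799e+02 -1.000e-01 -1.755e+02] w 0.0374 F [-0.  -0.8 -0.4]
```

>>> apply_moves(moves=[[-0.002, 0.003, 0.08, 0, 0, 0, 0.3], [-0.002, 0.003, 0.16, 0, 0, 0, 0.3], [-0.002, 0.003, 0.22, 0, 0, 0, 0.3], [-0.002, 0.003, 0.26, 0, 0, 0, 0.3], [-0.002, 0.003, 0.28, 0, 0, 0, 0.3], [-0.002, 0.003, 0.28, 0, 0, 0, 0.3]])

```text
time_s: 19.2
tool_pos: [0.5882, -0.0187, 0.048]
tool_rot: [-180.0, -0.1, -175.4]
force: [-1.4, 0.3, 0.3]
grip_width: 0.037
grasp_force: 12.0
```

>>> apply_moves(moves=[[0, 0, 0.008, 0, 0, 0, 0.3], [0, 0, 0.017, 0, 0, 0, 0.3], [0, 0, 0.017, 0, 0, 0, 0.3]])

```text
time_s: 19.5
tool_pos: [0.5888, -0.0184, 0.0456]
tool_rot: [180.0, 0.0, -175.4]
force: [-0.7, -0.0, -0.9]
grip_width: 0.0377
grasp_force: 12.0
```

>>> apply_moves(moves=[[0, 0, 0, 0, 0, 0, 0.65], [0, 0, 0, 0, 0, 0, 0.65], [0, 0, 0, 0, 0, 0, 0.65], [0, 0, 0, 0, 0, 0, 0.65], [0, 0, -0.15, 0, 0, 0, 0.65], [0, 0, -0.35, 0, 0, 0, 0.65], [0, 0, -0.35, 0, 0, 0, 0.65]])

```text
time_s: 20.2
tool_pos: [0.5927, -0.0189, 0.1211]
tool_rot: [180.0, 0.6, -175.4]
force: [-0.4, 0.4, 1.1]
grip_width: 0.0566
grasp_force: 0.0
```

```bash
python3 -c "
from h import *
go([.429,-.325,.06],158.2)"
```

```text
go [ 0.9413 -1.4601  0.2958] [0.0016 0.0066 0.307 ] t 20.2 at [ 0.5927 -0.0189  0.1211] [ 180.     0.6 -175.4] w 0.0566 F [-0.4  0.4  1.1]
```

>>> apply_moves(moves=[[0.15, -0.24, 0, 0, 0, 0, 0.65], [0.3, -0.48, 0, 0, 0, 0, 0.65], [0.458, -0.733, 0, 0, 0, 0, 0.65], [0.458, -0.733, 0, 0, 0, 0, 0.65]])

```text
time_s: 20.6
tool_pos: [0.5062, -0.1771, 0.1153]
tool_rot: [-179.9, -0.0, -175.7]
force: [-0.7, 0.6, 0.5]
grip_width: 0.0568
grasp_force: 0.0
```

>>> apply_moves(moves=[[0.15, -0.24, 0, 0, 0, 0.08, 0.65], [0.3, -0.48, 0, 0, 0, 0.16, 0.65], [0.458, -0.733, 0, 0, 0, 0.24, 0.65], [0.458, -0.733, 0.14, 0, 0, 0.307, 0.65], [0.458, -0.733, 0.28, 0, 0, 0.307, 0.65], [0.458, -0.733, 0.28, 0, 0, 0.307, 0.65], [0.458, -0.733, 0.28, 0, 0, 0.307, 0.65]])

```text
time_s: 21.3
tool_pos: [0.4296, -0.325, 0.0593]
tool_rot: [180.0, -0.1, 158.3]
force: [0.2, 0.9, 1.3]
grip_width: 0.0566
grasp_force: 0.0
```

```bash
python3 - <<'E'
from h import *
go([.429,-.325,-.014],158.2)
im=viewer.read_camera('side').astype(float); r=im[...,0]/(im[...,1]+1); box=(225,270,255,300); c0,r0,c1,r1=box
m=(r>np.median(r[r0:r1,c0:c1])*1.13)|(im.sum(2)<np.median(im.sum(2)[r0:r1,c0:c1])*.5)
for a,c,mm in comp(m,box,20): print(a,c.round(1),*rect('side',mm,.01),np.round(pix2w('side',c,.01)[0]*1e3,1))
im=fields(); cv2.imwrite('pics/t9.png',cv2.resize(im[120:220,240:320],None,fx=5,fy=5,interpolation=cv2.INTER_CUBIC)[:,:,::-1])
g=im.astype(float); r=g[...,0]/(g[...,1]+1)
for a,c,m in comp((r>1.12)&(im.sum(2)>110),(258,142,298,198),25): print('mount?',a,c.round(1),*rect('top',m,.069))
E
```

```text
go [ 0.0022 -0.0011  0.3664] [ 0.     -0.0007  0.0007] t 21.3 at [ 0.4296 -0.325   0.0593] [ 1.800e+02 -1.000e-01  1.583e+02] w 0.0566 F [0.2 0.9 1.3]
82 [238.4 284.7] [ 433.2 -334.5] [42.3 24.6] 70.8 [ 433.1 -334.3   10. ]
25 [233.2 271.3] [ 421.4 -275.1] [18.9 13.5] -6.7 [ 422.2 -274.4   10. ]
field 167 [278.4 174.6] [555.2 -20.   59. ]
field 165 [279.6 187. ] [519.5 -23.1  59. ]
field 160 [276.3 150. ] [626.7 -14.4  59. ]
field 30 [276.5 164.7] [583.8 -14.7  59. ]
field 15 [278.3 161. ] [594.6 -19.8  59. ]
mount? 82 [277.  161.5] [591.3 -15.7] [34.3 26. ] 89.9
```

Mount A is on field 2, at (591,-16) against the field's (591,-17). Mount B hasn't moved.

>>> apply_moves(moves=[[0.002, -0.001, 0.1, 0, 0, 0, 0.65], [0.002, -0.001, 0.2, 0, 0, 0, 0.65], [0.002, -0.001, 0.29, 0, 0, 0, 0.65], [0.002, -0.001, 0.345, 0, 0, 0, 0.65], [0.002, -0.001, 0.365, 0, 0, 0, 0.65], [0.002, -0.001, 0.365, 0, 0, 0, 0.65], [0.002, -0.001, 0.365, 0, 0, 0, 0.3], [0.002, -0.001, 0.365, 0, 0, 0, 0.3], [0.002, -0.001, 0.365, 0, 0, 0, 0.3], [0.002, -0.001, 0.365, 0, 0, 0, 0.3], [0.002, -0.001, 0.365, 0, 0, 0, 0.3]])

```text
time_s: 22.5
tool_pos: [0.4299, -0.3261, -0.0127]
tool_rot: [180.0, 0.1, 158.2]
force: [0.0, 0.4, 5.2]
grip_width: 0.0285
grasp_force: 2.7
```

>>> apply_moves(moves=[[0, 0, -0.1, 0, 0, 0, 0.3], [0, 0, -0.3, 0, 0, 0, 0.3], [0, 0, -0.5, 0, 0, 0, 0.3], [0, 0, -0.6, 0, 0, 0, 0.3], [0, 0, -0.6, 0, 0, 0, 0.3], [0, 0, -0.6, 0, 0, 0, 0.3]])

```text
time_s: 23.1
tool_pos: [0.4291, -0.3252, 0.1061]
tool_rot: [180.0, 0.0, 158.2]
force: [-0.3, -0.1, -0.7]
grip_width: 0.0261
grasp_force: 0.0
```

```bash
python3 -c "
from h import *
go([.5165,-.0244,.105],184.6)"
```

```text
go [0.1518 1.5587 0.0063] [ 4.000e-04  2.000e-04 -3.068e-01] t 23.1 at [ 0.4291 -0.3252  0.1061] [180.    0.  158.2] w 0.0261 F [-0.3 -0.1 -0.7]
```

```bash
python3 - <<'E'
from h import *
im=viewer.read_camera('side'); cv2.imwrite('pics/s10.png',cv2.resize(im[235:315,195:295],(800,600),interpolation=cv2.INTER_CUBIC)[:,:,::-1])
im=im.astype(float); r=im[...,0]/(im[...,1]+1); box=(222,268,258,302); c0,r0,c1,r1=box
m=(r>np.median(r[r0:r1,c0:c1])*1.13)|(im.sum(2)<np.median(im.sum(2)[r0:r1,c0:c1])*.5)
for a,c,mm in comp(m,box,20): print(a,c.round(1),*rect('side',mm,.01),np.round(pix2w('side',c,.01)[0]*1e3,1))
E
```

```text
84 [238.5 284.3] [ 433.1 -332.9] [42.9 25.5] 67.3 [ 433.4 -332.7   10. ]
```

View pics/s10.png

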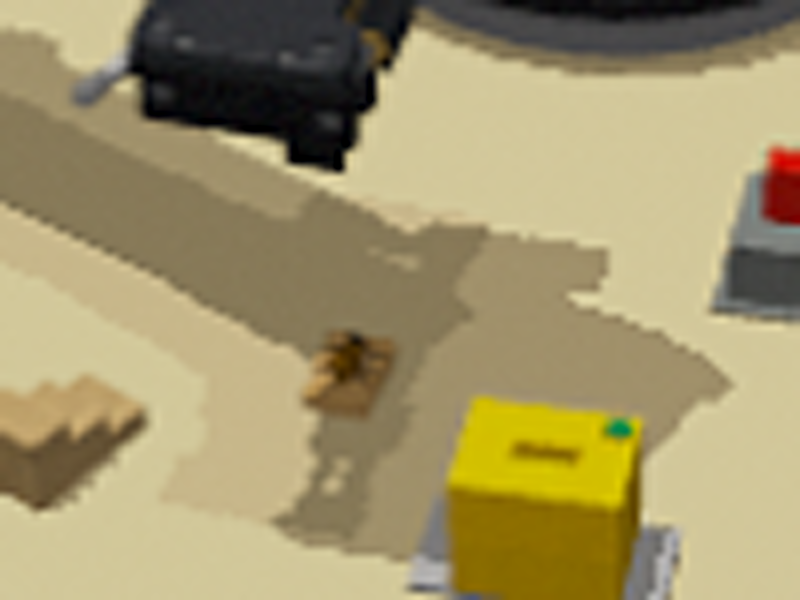

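The mount is still at crop (350,370), unmoved; the fingers slid over its top. I'm going back lower, watching the force.

>>> apply_moves(moves=[[0, 0, 0.15, 0, 0, 0, 0.7], [0, 0, 0.25, 0, 0, 0, 0.7], [0, 0, 0.4, 0, 0, 0, 0.7], [0, 0, 0.5, 0, 0, 0, 0.7], [0, 0, 0.58, 0, 0, 0, 0.7], [0, 0, 0.61, 0, 0, 0, 0.7], [0, 0, 0.61, 0, 0, 0, 0.7]])

```text
time_s: 23.85
tool_pos: [0.4282, -0.3253, -0.0167]
tool_rot: [-180.0, -0.1, 158.2]
force: [0.9, -0.2, 0.1]
grip_width: 0.0604
grasp_force: 0.0
```

>>> apply_moves(moves=[[0, 0, 0.005, 0, 0, 0, 0.7], [0, 0, 0.01, 0, 0, 0, 0.7], [0, 0, 0.01, 0, 0, 0, 0.7]])

```text
time_s: 24.15
tool_pos: [0.4297, -0.3258, -0.017]
tool_rot: [180.0, 0.1, 158.2]
force: [1.2, -0.4, 0.3]
grip_width: 0.0608
grasp_force: 0.0
```

>>> apply_moves(moves=[[0, 0, 0.005, 0, 0, 0, 0.7], [0, 0, 0.01, 0, 0, 0, 0.7], [0, 0, 0.01, 0, 0, 0, 0.7]])

```text
time_s: 24.45
tool_pos: [0.4291, -0.3255, -0.0197]
tool_rot: [180.0, 0.0, 158.2]
force: [0.3, 0.6, 0.2]
grip_width: 0.061
grasp_force: 0.0
```

>>> apply_moves(moves=[[0, 0, 0.005, 0, 0, 0, 0.7], [0, 0, 0.01, 0, 0, 0, 0.7], [0, 0, 0.01, 0, 0, 0, 0.7]])

```text
time_s: 24.75
tool_pos: [0.429, -0.3255, -0.0218]
tool_rot: [180.0, -0.0, 158.2]
force: [-0.2, 0.2, 0.1]
grip_width: 0.061
grasp_force: 0.0
```

>>> apply_moves(moves=[[0, 0, 0, 0, 0, 0, 0.3], [0, 0, 0, 0, 0, 0, 0.3], [0, 0, 0, 0, 0, 0, 0.3], [0, 0, 0, 0, 0, 0, 0.3], [0, 0, 0, 0, 0, 0, 0.3], [0, 0, 0, 0, 0, 0, 0.3]])

```text
time_s: 25.35
tool_pos: [0.4292, -0.3256, -0.0216]
tool_rot: [180.0, 0.0, 158.2]
force: [-0.4, -0.4, 0.3]
grip_width: 0.0376
grasp_force: 12.0
```

>>> apply_moves(moves=[[0, 0, -0.1, 0, 0, 0, 0.3], [0, 0, -0.3, 0, 0, 0, 0.3], [0, 0, -0.5, 0, 0, 0, 0.3], [0, 0, -0.62, 0, 0, 0, 0.3], [0, 0, -0.62, 0, 0, 0, 0.3]])

```text
time_s: 25.85
tool_pos: [0.4315, -0.3272, 0.1061]
tool_rot: [180.0, 0.4, 158.2]
force: [-0.3, -0.4, -0.2]
grip_width: 0.0379
grasp_force: 12.0
```

>>> apply_moves(moves=[[0.025, 0.24, 0, 0, 0, 0, 0.3], [0.05, 0.48, 0, 0, 0, 0, 0.3], [0.076, 0.78, 0, 0, 0, 0, 0.3], [0.076, 0.78, 0, 0, 0, 0, 0.3], [0.076, 0.78, 0, 0, 0, 0, 0.3]])

```text
time_s: 26.35
tool_pos: [0.4729, -0.1724, 0.1013]
tool_rot: [180.0, -0.1, 158.5]
force: [0.5, -1.7, -0.4]
grip_width: 0.0378
grasp_force: 12.0
```

>>> apply_moves(moves=[[0.025, 0.24, 0, 0, 0, -0.08, 0.3], [0.05, 0.48, 0, 0, 0, -0.16, 0.3], [0.076, 0.78, 0, 0, 0, -0.24, 0.3], [0.076, 0.78, 0, 0, 0, -0.307, 0.3], [0.076, 0.78, 0, 0, 0, -0.307, 0.3], [0.076, 0.78, 0, 0, 0, -0.307, 0.3], [0.076, 0.78, 0, 0, 0, -0.307, 0.3]])

```text
time_s: 27.05
tool_pos: [0.5161, -0.0277, 0.1021]
tool_rot: [-180.0, -0.0, -175.7]
force: [-0.7, -0.0, -0.1]
grip_width: 0.038
grasp_force: 12.0
```

```bash
python3 -c "
from h import *
go([.5165,-.0244,.041],184.6)"
```

```text
go [-0.0033  0.0164  0.3055] [-0.0005 -0.0004 -0.0041] t 27.1 at [ 0.5161 -0.0277  0.1021] [-180.    -0.  -175.7] w 0.038 F [-0.7 -0.  -0.1]
```

>>> apply_moves(moves=[[-0.003, 0.012, 0.08, 0, 0, -0.004, 0.3], [-0.003, 0.012, 0.16, 0, 0, -0.004, 0.3], [-0.003, 0.012, 0.22, 0, 0, -0.004, 0.3], [-0.003, 0.012, 0.27, 0, 0, -0.004, 0.3], [-0.003, 0.012, 0.29, 0, 0, -0.004, 0.3], [-0.003, 0.012, 0.29, 0, 0, -0.004, 0.3]])

```text
time_s: 27.65
tool_pos: [0.5167, -0.0225, 0.0439]
tool_rot: [-180.0, -0.0, -175.1]
force: [0.6, 0.2, 0.2]
grip_width: 0.0379
grasp_force: 12.0
```

>>> apply_moves(moves=[[0, 0, 0.008, 0, 0, 0, 0.3], [0, 0, 0.016, 0, 0, 0, 0.3], [0, 0, 0.016, 0, 0, 0, 0.3]])

```text
time_s: 27.95
tool_pos: [0.5173, -0.022, 0.0413]
tool_rot: [180.0, 0.0, -175.0]
force: [-0.5, -0.4, -1.0]
grip_width: 0.0381
grasp_force: 12.0
```

>>> apply_moves(moves=[[0, 0, 0.006, 0, 0, 0, 0.3], [0, 0, 0.012, 0, 0, 0, 0.3], [0, 0, 0.012, 0, 0, 0, 0.3]])

```text
time_s: 28.25
tool_pos: [0.5169, -0.0221, 0.0386]
tool_rot: [180.0, -0.0, -175.1]
force: [-0.1, -0.1, -0.6]
grip_width: 0.0377
grasp_force: 12.0
```

>>> apply_moves(moves=[[0, -0.009, 0.003, 0, 0, 0, 0.3], [0, -0.009, 0.006, 0, 0, 0, 0.3], [0, -0.009, 0.006, 0, 0, 0, 0.3]])

```text
time_s: 28.55
tool_pos: [0.5172, -0.024, 0.0375]
tool_rot: [180.0, -0.0, -175.1]
force: [0.4, 0.7, -1.2]
grip_width: 0.0379
grasp_force: 12.0
```

>>> apply_moves(moves=[[0, 0, 0, 0, 0, 0, 0.65], [0, 0, 0, 0, 0, 0, 0.65], [0, 0, 0, 0, 0, 0, 0.65], [0, 0, 0, 0, 0, 0, 0.65], [0, 0, -0.15, 0, 0, 0, 0.65], [0, 0, -0.35, 0, 0, 0, 0.65], [0, 0, -0.45, 0, 0, 0, 0.65]])

```text
time_s: 29.25
tool_pos: [0.5188, -0.0241, 0.1306]
tool_rot: [180.0, 0.2, -175.1]
force: [0.5, -0.6, 0.7]
grip_width: 0.0565
grasp_force: 0.0
```

>>> apply_moves(moves=[[0, 0.2, 0, 0, 0, 0, 0.65], [0, 0.45, 0, 0, 0, 0, 0.65], [0, 0.7, 0, 0, 0, 0, 0.65], [0, 1, 0, 0, 0, 0, 0.65], [0, 1, 0, 0, 0, 0, 0.65], [0, 1, 0, 0, 0, 0, 0.65]])

```text
time_s: 29.85
tool_pos: [0.4993, 0.1778, 0.1274]
tool_rot: [180.0, -0.0, -174.8]
force: [-0.1, -1.0, -0.0]
grip_width: 0.0566
grasp_force: 0.0
```

```bash
cat >> h.py <<'E'
def mounts(im):
    g=im.astype(float); r=g[...,0]/(g[...,1]+1)
    for a,c,m in comp((r>1.12)&(im.sum(2)>110),(258,142,298,200),25): print('mount?',a,c.round(1),*rect('top',m,.069))
E
python3 - <<'E'
from h import *
im=fields(); mounts(im); g=im.astype(float); r=g[...,0]/(g[...,1]+1)
for a,c,m in comp((r>1.3),(120,165,165,240),15): print('handle',a,c.round(1),*rect('top',m,.062),*rect('top',m,.048))
h=hsvof(im); tab=(h[...,0]>18)&(h[...,0]<34)&(h[...,1]>62)
for a,c,m in comp(~tab,(120,160,165,240),200): print('cover',a,c.round(1),*rect('top',m,.034))
go([.48,.376,.10],184.7)
a=cv2.resize(im[120:220,240:320],(400,500),interpolation=cv2.INTER_CUBIC); b=cv2.resize(im[150:250,110:190],(400,500),interpolation=cv2.INTER_CUBIC)
cv2.imwrite('pics/t11.png',np.hstack([a,b])[:,:,::-1])
E
```

```text
field 167 [278.4 174.6] [555.2 -20.   59. ]
field 161 [276.3 150.1] [626.6 -14.4  59. ]
field 23 [279.2 165.7] [580.8 -22.3  59. ]
field 15 [278.3 161. ] [594.6 -19.8  59. ]
field 13 [286.6 186.9] [519.6 -43.1  59. ]
mount? 94 [279.1 186.5] [519.3 -21.3] [36.2 23.8] -84.3
mount? 88 [276.8 161.5] [591.3 -15.7] [34.3 26. ] 89.9
handle 120 [138.2 200.3] [481.  378.5] [60. 17.] 1.6 [482.4 381.8] [60.6 17.1] 1.6
cover 1160 [140.1 201.5] [481.8 377.9] [177.2  58.3] 2.9
go [0.0115 1.0097 0.1361] [-0.0007 -0.0001  0.0037] t 29.9 at [0.5    0.1751 0.1274] [-179.9   -0.  -175. ] w 0.0568 F [ 0.2 -0.6  0. ]
```

View pics/t11.png

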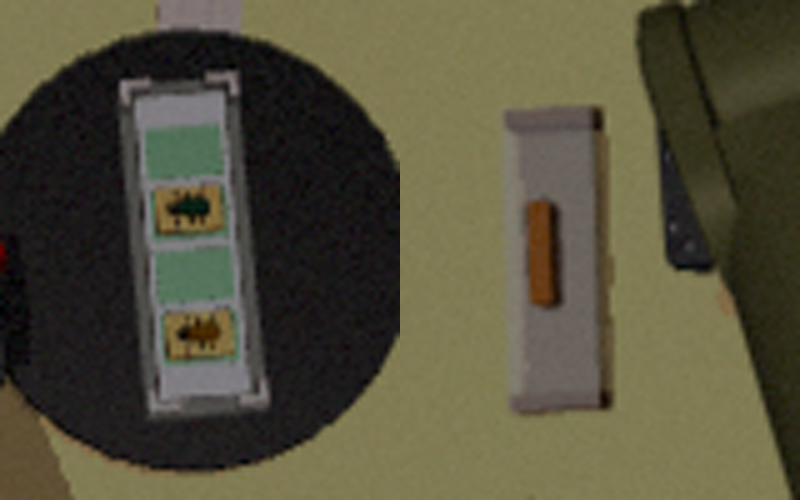

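Left crop: both mounts sit square on fields, at (190,208) and (200,333). The cover at (555,255) is unmoved.

>>> apply_moves(moves=[[0.005, 0.25, 0, 0, 0, 0.01, 0.5], [0.013, 0.5, 0, 0, 0, 0.027, 0.5], [0.013, 0.75, 0, 0, 0, 0.027, 0.5], [0.013, 0.99, 0.13, 0, 0, 0.027, 0.5], [0.013, 0.99, 0.13, 0, 0, 0.027, 0.5], [0.013, 0.99, 0.13, 0, 0, 0.027, 0.5], [0.013, 0.99, 0.13, 0, 0, 0.027, 0.5]])

```text
time_s: 30.6
tool_pos: [0.4823, 0.369, 0.1019]
tool_rot: [-179.9, 0.1, -177.6]
force: [-0.1, -0.7, 0.2]
grip_width: 0.0435
grasp_force: 0.0
```

```bash
python3 -c "
from h import *
go([.4793,.3768,.018],182.7)
im=viewer.read_camera('side'); cv2.imwrite('pics/s12.png',cv2.resize(im[120:200,190:290],(800,600),interpolation=cv2.INTER_CUBIC)[:,:,::-1])"
```

```text
go [0.0138 0.0402 0.4193] [-0.0011  0.0006 -0.0037] t 30.6 at [0.4823 0.369  0.1019] [-1.799e+02  1.000e-01 -1.776e+02] w 0.0435 F [-0.1 -0.7  0.2]
```

View pics/s12.png

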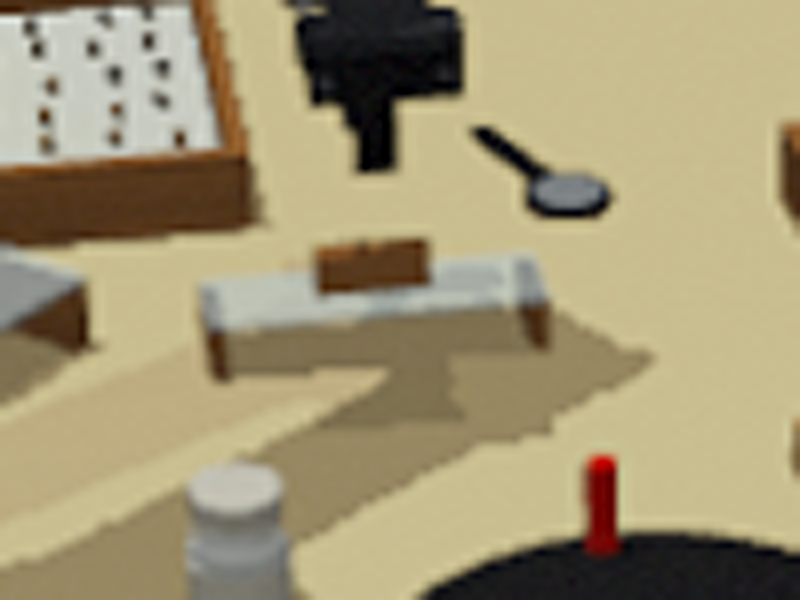

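The finger at crop (377,170) is above the handle centre at (372,265).

>>> apply_moves(moves=[[0.014, 0.03, 0.1, 0, 0, -0.004, 0.5], [0.014, 0.03, 0.2, 0, 0, -0.004, 0.5], [0.014, 0.03, 0.25, 0, 0, -0.004, 0.5], [0.014, 0.03, 0.25, 0, 0, -0.004, 0.5]])

```text
time_s: 31.05
tool_pos: [0.4774, 0.3759, 0.0507]
tool_rot: [-179.9, -0.1, -177.2]
force: [0.0, -0.1, -0.5]
grip_width: 0.0438
grasp_force: 0.0
```

```bash
python3 -c "
from h import *
viewer.read_camera('top')
go([.4793,.3768,.018],182.7)"
```

```text
go [-0.0065 -0.0002  0.1693] [-0.0003  0.0001  0.0017] t 31.1 at [0.478  0.3768 0.0519] [-180.     0.  -177.2] w 0.0435 F [ 0.6 -0.3  0.5]
```

>>> apply_moves(moves=[[-0.006, 0, 0.06, 0, 0, 0, 0.5], [-0.006, 0, 0.11, 0, 0, 0, 0.5], [-0.006, 0, 0.15, 0, 0, 0, 0.5], [-0.006, 0, 0.165, 0, 0, 0, 0.5], [-0.006, 0, 0.165, 0, 0, 0, 0.5]])

```text
time_s: 31.6
tool_pos: [0.478, 0.378, 0.0178]
tool_rot: [-179.9, -0.1, -177.0]
force: [-0.2, -0.2, 0.1]
grip_width: 0.0437
grasp_force: 0.0
```

>>> apply_moves(moves=[[0, 0, 0, 0, 0, 0, 0.1], [0, 0, 0, 0, 0, 0, 0.1], [0, 0, 0, 0, 0, 0, 0.1], [0, 0, 0, 0, 0, 0, 0.1], [0, 0, 0, 0, 0, 0, 0.1], [0, 0, 0, 0, 0, 0, 0.1], [0, 0, 0, 0, 0, 0, 0.1]], grip_force=25)

```text
time_s: 32.3
tool_pos: [0.4786, 0.3785, 0.0188]
tool_rot: [180.0, 0.0, -177.0]
force: [-0.5, 0.2, 1.8]
grip_width: 0.0139
grasp_force: 25.0
```

>>> apply_moves(moves=[[0, 0, -0.08, 0, 0, 0, 0.1], [0, 0, -0.25, 0, 0, 0, 0.1], [0, 0, -0.45, 0, 0, 0, 0.1], [0, 0, -0.66, 0, 0, 0, 0.1], [0, 0, -0.66, 0, 0, 0, 0.1], [0, 0, -0.66, 0, 0, 0, 0.1]])

```text
time_s: 32.9
tool_pos: [0.479, 0.3787, 0.1526]
tool_rot: [179.9, 0.1, -177.0]
force: [-0.6, 0.3, -3.2]
grip_width: 0.0138
grasp_force: 25.0
```

```bash
python3 - <<'E'
from h import *
go([.5705,-.0203,.15],184.7)
im=fields(); mounts(im)
E
```

```text
go [-0.3535 -2.0161  0.0095] [ 0.0013  0.0015 -0.0202] t 32.9 at [0.479  0.3787 0.1526] [ 1.799e+02  1.000e-01 -1.770e+02] w 0.0138 F [-0.6  0.3 -3.2]
field 167 [278.4 174.6] [555.2 -20.   59. ]
field 160 [276.3 150. ] [626.7 -14.4  59. ]
field 34 [277.4 164. ] [585.9 -17.3  59. ]
field 16 [278.1 161.1] [594.4 -19.4  59. ]
field 12 [286.7 187.2] [518.6 -43.2  59. ]
field 11 [278. 192.] [505.  -18.4  59. ]
mount? 93 [279.1 186.4] [519.4 -21.2] [36.2 23.9] -83.7
mount? 83 [277.  161.5] [592.2 -16.1] [36.8 25.5] -83.7
```

>>> apply_moves(moves=[[-0.04, -0.23, 0, 0, 0, 0, 0.1], [-0.08, -0.46, 0, 0, 0, 0, 0.1], [-0.118, -0.672, 0, 0, 0, 0, 0.1], [-0.118, -0.672, 0, 0, 0, 0, 0.1]])

```text
time_s: 33.35
tool_pos: [0.5104, 0.2358, 0.149]
tool_rot: [-179.7, -0.1, -177.7]
force: [0.1, -0.1, -1.9]
grip_width: 0.014
grasp_force: 25.0
```

>>> apply_moves(moves=[[-0.04, -0.23, 0, 0, 0, 0, 0.1], [-0.08, -0.46, 0, 0, 0, 0, 0.1], [-0.118, -0.672, 0, 0, 0, 0, 0.1], [-0.118, -0.672, 0, 0, 0, 0, 0.1]])

```text
time_s: 33.75
tool_pos: [0.5399, 0.1033, 0.1493]
tool_rot: [-179.7, -0.1, -177.7]
force: [-0.2, -0.1, -1.6]
grip_width: 0.0138
grasp_force: 25.0
```

>>> apply_moves(moves=[[-0.04, -0.23, 0, 0, 0, 0, 0.1], [-0.08, -0.46, 0, 0, 0, -0.01, 0.1], [-0.118, -0.672, 0, 0, 0, -0.02, 0.1], [-0.118, -0.672, 0, 0, 0, -0.02, 0.1], [-0.118, -0.672, 0, 0, 0, -0.02, 0.1], [-0.118, -0.672, 0, 0, 0, -0.02, 0.1], [-0.118, -0.672, 0, 0, 0, -0.02, 0.1]])

```text
time_s: 34.45
tool_pos: [0.5695, -0.0186, 0.1499]
tool_rot: [180.0, -0.1, -175.1]
force: [-0.5, -0.6, -2.0]
grip_width: 0.0142
grasp_force: 25.0
```

```bash
python3 - <<'E'
from h import *
go([.5705,-.0203,.09],184.7)
im=viewer.read_camera('side'); cv2.imwrite('pics/s13.png',cv2.resize(im[150:250,215:335],(720,600),interpolation=cv2.INTER_CUBIC)[:,:,::-1])
E
```

```text
go [-0.0044 -0.009   0.2994] [ 0.0004 -0.0009  0.0018] t 34.5 at [ 0.5695 -0.0186  0.1499] [ 1.800e+02 -1.000e-01 -1.751e+02] w 0.0142 F [-0.5 -0.6 -2. ]
```

View pics/s13.png

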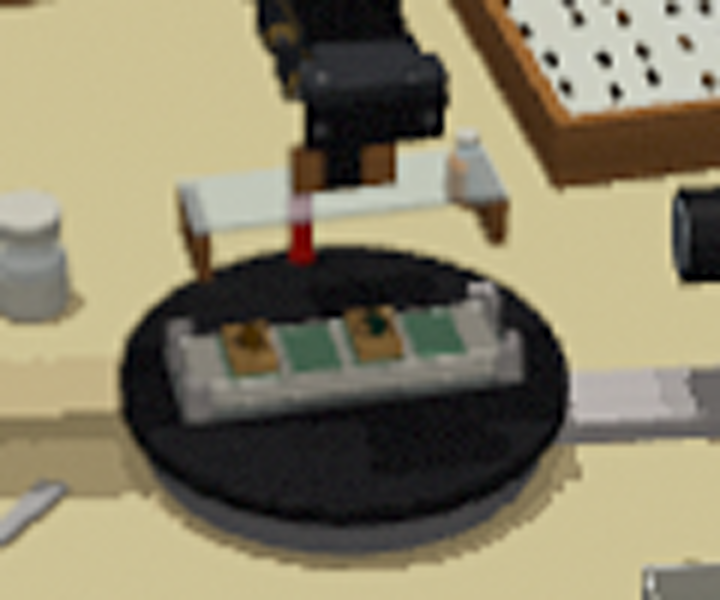

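Mounts at (248,348) and (372,335) are still on their fields, and the cover hangs level above.

>>> apply_moves(moves=[[-0.004, -0.005, 0.08, 0, 0, 0.002, 0.1], [-0.004, -0.005, 0.15, 0, 0, 0.002, 0.1], [-0.004, -0.005, 0.21, 0, 0, 0.002, 0.1], [-0.004, -0.005, 0.25, 0, 0, 0.002, 0.1], [-0.004, -0.005, 0.27, 0, 0, 0.002, 0.1], [-0.004, -0.005, 0.27, 0, 0, 0.002, 0.1], [-0.004, -0.005, 0.27, 0, 0, 0.002, 0.1]])

```text
time_s: 35.2
tool_pos: [0.5713, -0.0217, 0.097]
tool_rot: [180.0, 0.0, -175.5]
force: [-0.2, -0.9, -2.4]
grip_width: 0.0139
grasp_force: 25.0
```

```bash
python3 -c "
from h import *
go([.5705,-.0203,.079],184.7)"
```

```text
go [0.0035 0.0072 0.0898] [ 0.      0.0005 -0.0022] t 35.2 at [ 0.5713 -0.0217  0.097 ] [ 180.     0.  -175.5] w 0.0139 F [-0.2 -0.9 -2.4]
```

>>> apply_moves(moves=[[0.0035, 0.007, 0, 0, 0, -0.002, 0.1], [0.0035, 0.007, 0.02, 0, 0, -0.002, 0.1], [0.0035, 0.007, 0.04, 0, 0, -0.002, 0.1], [0.0035, 0.007, 0.06, 0, 0, -0.002, 0.1], [0.0035, 0.007, 0.075, 0, 0, -0.002, 0.1], [0.0035, 0.007, 0.085, 0, 0, -0.002, 0.1], [0.0035, 0.007, 0.085, 0, 0, -0.002, 0.1], [0.0035, 0.007, 0.085, 0, 0, -0.002, 0.1]])

```text
time_s: 36.0
tool_pos: [0.5702, -0.0203, 0.0796]
tool_rot: [180.0, 0.0, -175.3]
force: [0.3, -1.2, -2.0]
grip_width: 0.0138
grasp_force: 25.0
```

>>> apply_moves(moves=[[0, 0, 0.005, 0, 0, 0, 0.1], [0, 0, 0.007, 0, 0, 0, 0.1], [0, 0, 0.007, 0, 0, 0, 0.1], [0, 0, 0.007, 0, 0, 0, 0.1]])

```text
time_s: 36.4
tool_pos: [0.5702, -0.0202, 0.0782]
tool_rot: [180.0, 0.0, -175.3]
force: [0.3, -0.3, -2.6]
grip_width: 0.0139
grasp_force: 25.0
```

>>> apply_moves(moves=[[0, 0, 0.004, 0, 0, 0, 0.1], [0, 0, 0.004, 0, 0, 0, 0.1], [0, 0, 0.004, 0, 0, 0, 0.1]])

```text
time_s: 36.7
tool_pos: [0.5703, -0.0202, 0.0777]
tool_rot: [180.0, 0.0, -175.3]
force: [-0.9, -0.4, 1.7]
grip_width: 0.0137
grasp_force: 25.0
```

>>> apply_moves(moves=[[0, 0, 0, 0, 0, 0, 0.3], [0, 0, 0, 0, 0, 0, 0.5], [0, 0, 0, 0, 0, 0, 0.5], [0, 0, 0, 0, 0, 0, 0.5], [0, 0, 0, 0, 0, 0, 0.5], [0, 0, -0.15, 0, 0, 0, 0.5], [0, 0, -0.35, 0, 0, 0, 0.5], [0, 0, -0.4, 0, 0, 0, 0.5]])

```text
time_s: 37.5
tool_pos: [0.5727, -0.0206, 0.1618]
tool_rot: [180.0, 0.4, -175.3]
force: [0.6, 0.7, 0.9]
grip_width: 0.0435
grasp_force: 0.0
```

```bash
python3 - <<'E'
from h import *
o=env.get_obs(); print(o['tool_pos'],o['tool_rot'],o['qpos'])
im=viewer.read_camera('side'); cv2.imwrite('pics/s14.png',cv2.resize(im[150:250,215:335],(720,600),interpolation=cv2.INTER_CUBIC)[:,:,::-1])
E
```

```text
[ 0.57274196 -0.0205638   0.16176345] [ 179.99439353    0.39987917 -175.32550139] [-25.581787    10.41290636  28.19685631  98.66840905  -5.21388108
  71.80467145  98.49317635]
```

View pics/s14.png

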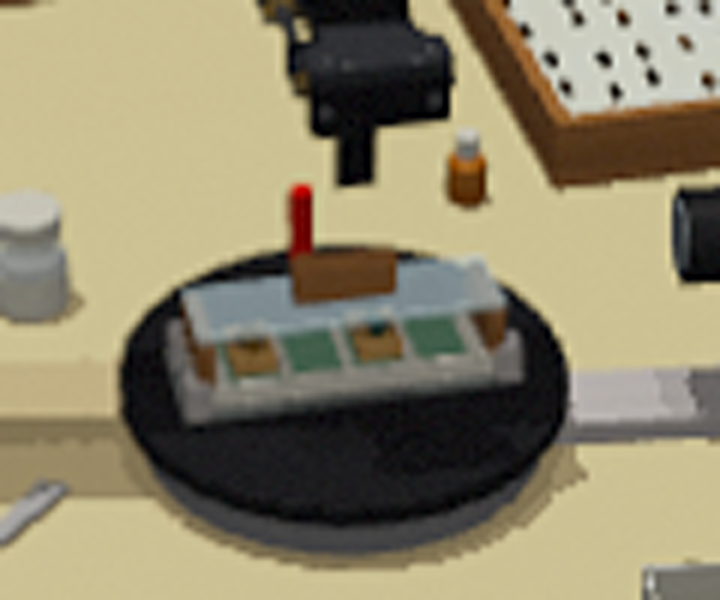

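The set is covered: the cover is level with its end walls on the board ends, at (200,355) and (490,325), and the mounts are inside. Next is the post.

>>> apply_moves(moves=[[0, 0.2, 0, 0, 0, 0.09, 0.5], [0, 0.4, 0, 0, 0, 0.18, 0.5], [0, 0.573, 0, 0, 0, 0.27, 0.5], [0, 0.573, 0, 0, 0, 0.36, 0.5], [0, 0.573, 0, 0, 0, 0.45, 0.5], [0, 0.573, 0, 0, 0, 0.54, 0.5], [0, 0.573, 0, 0, 0, 0.63, 0.5], [0, 0.573, 0, 0, 0, 0.72, 0.5], [0, 0.573, 0, 0, 0, 0.81, 0.5], [0, 0.573, 0, 0, 0, 0.9, 0.5], [0, 0.573, 0, 0, 0, 1, 0.5], [0, 0.573, 0, 0, 0, 1, 0.5], [0, 0.573, 0, 0, 0, 1, 0.5]])

```text
time_s: 38.85
tool_pos: [0.5603, 0.0939, 0.1565]
tool_rot: [-179.9, 0.0, 99.0]
force: [0.3, -0.3, -0.3]
grip_width: 0.0433
grasp_force: 0.0
```

```bash
python3 - <<'E'
from h import *
im=viewer.read_camera('side'); h=hsvof(im); red=((h[...,0]<6)|(h[...,0]>174))&(h[...,1]>150)
for a,c,m in comp(red,(240,150,290,220),6): print('red',a,c,np.where(m)[0].min(),w2pix('side',[.5637,.0952,.095]),w2pix('side',[.5637,.0952,.07]))
go([.5612,.0940,.10],94.65)
E
```

```text
red 35 [264.77142857 186.62857143] 181 [[264.22611914 180.30267846]] [[264.23770115 186.18317165]]
go [-2.000e-04  4.400e-03  2.837e-01] [-0.0006  0.0001  0.0497] t 38.9 at [0.5604 0.0939 0.1567] [-179.9    0.    98.9] w 0.0433 F [-0.1  0.   0. ]
```

>>> apply_moves(moves=[[0, 0.004, 0.1, 0, 0, 0.05, 0.5], [0, 0.004, 0.2, 0, 0, 0.05, 0.5], [0, 0.004, 0.3, 0, 0, 0.05, 0.5], [0, 0.004, 0.4, 0, 0, 0.05, 0.5], [0, 0.004, 0.5, 0, 0, 0.05, 0.5], [0, 0.004, 0.555, 0, 0, 0.05, 0.5], [0, 0.004, 0.555, 0, 0, 0.05, 0.5], [0, 0.004, 0.555, 0, 0, 0.05, 0.5]])

```text
time_s: 39.7
tool_pos: [0.5619, 0.0941, 0.0469]
tool_rot: [180.0, -0.0, 94.5]
force: [-0.7, 0.4, 1.2]
grip_width: 0.0438
grasp_force: 0.0
```

>>> apply_moves(moves=[[0, 0, 0, 0, 0, 0, 0.1], [0, 0, 0, 0, 0, 0, 0.1], [0, 0, 0, 0, 0, 0, 0.1], [0, 0, 0, 0, 0, 0, 0.1], [0, 0, 0, 0, 0, 0, 0.1], [0, 0, 0, 0, 0, 0, 0.1], [0, 0, 0, 0, 0, 0, 0.1]], grip_force=10)

```text
time_s: 40.4
tool_pos: [0.5623, 0.0943, 0.0468]
tool_rot: [179.9, -0.0, 94.5]
force: [1.4, 0.4, 2.0]
grip_width: 0.0154
grasp_force: 10.0
```

```bash
cat > arc.py <<'E'
from h import *
import sys
# rows for a turn of the post by a deg in n rows from the present pose, about the platter axis (reading frame)
a,n=float(sys.argv[1]),int(sys.argv[2]); o=env.get_obs(); p=o['tool_pos'][:2]; C=np.array([.5705,-.0203]); yaw=o['tool_rot'][2]
print('r',np.linalg.norm(p-C),'ang',np.degrees(np.arctan2(*(p-C)[::-1])),o['tool_rot'],o['force'],o['grip_width'],o['grasp_force'],o['time_s'],o['qpos'][6])
M=R.from_euler('xyz',[180,0,yaw],degrees=True); th0=np.arctan2(*(p-C)[::-1])
for k in range(1,n+1):
    th=th0+np.radians(a)*k/n; q=C+.115*np.array([np.cos(th),np.sin(th)])
    d=M.inv().apply([*(q-p),0])/.2; print([round(d[0],3),round(d[1],3),0,0,0,round(-np.radians(a)*k/n/1.5,3),.1])
E
python3 arc.py 22 8
```

```text
r 0.1148855625583605 ang 94.10792171682802 [ 1.79911880e+02 -1.69593476e-02  9.44537113e+01] [1.44660818 0.44915526 1.97726529] 0.015400600100537103 10.00110233318992 40.4 0.6737041734392591
[np.float64(0.0), np.float64(-0.028), 0, 0, 0, np.float64(-0.032), 0.1]
[np.float64(-0.002), np.float64(-0.055), 0, 0, 0, np.float64(-0.064), 0.1]
[np.float64(-0.005), np.float64(-0.083), 0, 0, 0, np.float64(-0.096), 0.1]
[np.float64(-0.009), np.float64(-0.11), 0, 0, 0, np.float64(-0.128), 0.1]
[np.float64(-0.015), np.float64(-0.137), 0, 0, 0, np.float64(-0.16), 0.1]
[np.float64(-0.022), np.float64(-0.163), 0, 0, 0, np.float64(-0.192), 0.1]
[np.float64(-0.03), np.float64(-0.19), 0, 0, 0, np.float64(-0.224), 0.1]
[np.float64(-0.04), np.float64(-0.216), 0, 0, 0, np.float64(-0.256), 0.1]
```

>>> apply_moves(moves=[[0, -0.028, 0, 0, 0, -0.032, 0.1], [-0.002, -0.055, 0, 0, 0, -0.064, 0.1], [-0.005, -0.083, 0, 0, 0, -0.096, 0.1], [-0.009, -0.11, 0, 0, 0, -0.128, 0.1], [-0.015, -0.137, 0, 0, 0, -0.16, 0.1], [-0.022, -0.163, 0, 0, 0, -0.192, 0.1], [-0.03, -0.19, 0, 0, 0, -0.224, 0.1], [-0.04, -0.216, 0, 0, 0, -0.256, 0.1]])

```text
time_s: 41.2
tool_pos: [0.5201, 0.0818, 0.0468]
tool_rot: [179.9, 0.1, 116.5]
force: [3.5, -2.3, -0.4]
grip_width: 0.0156
grasp_force: 10.0
```

>>> apply_moves(moves=[[0, -0.028, 0, 0, 0, -0.032, 0.1], [-0.002, -0.055, 0, 0, 0, -0.064, 0.1], [-0.005, -0.083, 0, 0, 0, -0.096, 0.1], [-0.009, -0.11, 0, 0, 0, -0.128, 0.1], [-0.015, -0.137, 0, 0, 0, -0.16, 0.1], [-0.022, -0.163, 0, 0, 0, -0.192, 0.1], [-0.03, -0.19, 0, 0, 0, -0.224, 0.1], [-0.04, -0.216, 0, 0, 0, -0.256, 0.1]])

```text
time_s: 42.0
tool_pos: [0.486, 0.0548, 0.0468]
tool_rot: [179.9, 0.2, 138.5]
force: [6.4, -1.7, -1.9]
grip_width: 0.0154
grasp_force: 10.0
```

>>> apply_moves(moves=[[0, -0.028, 0, 0, 0, -0.032, 0.1], [-0.002, -0.055, 0, 0, 0, -0.064, 0.1], [-0.005, -0.083, 0, 0, 0, -0.096, 0.1], [-0.009, -0.11, 0, 0, 0, -0.128, 0.1], [-0.015, -0.137, 0, 0, 0, -0.16, 0.1], [-0.022, -0.163, 0, 0, 0, -0.192, 0.1], [-0.03, -0.19, 0, 0, 0, -0.224, 0.1], [-0.04, -0.216, 0, 0, 0, -0.256, 0.1]])

```text
time_s: 42.8
tool_pos: [0.4645, 0.0177, 0.0468]
tool_rot: [179.9, 0.4, 160.5]
force: [8.4, -1.8, -7.0]
grip_width: 0.0156
grasp_force: 10.0
```

```bash
python3 arc.py 22 1
```

```text
r 0.1126366775775773 ang 160.29467615145123 [179.90985824   0.39300836 160.52578929] [ 8.38291789 -1.83026621 -7.00910706] 0.015648230628358142 10.001415519509465 42.8 66.76860871202962
[np.float64(-0.029), np.float64(-0.216), 0, 0, 0, np.float64(-0.256), 0.1]
```

>>> apply_moves(moves=[[-0.01, -0.028, 0, 0, 0, -0.032, 0.1], [-0.014, -0.055, 0, 0, 0, -0.064, 0.1], [-0.017, -0.083, 0, 0, 0, -0.096, 0.1], [-0.021, -0.11, 0, 0, 0, -0.128, 0.1], [-0.027, -0.137, 0, 0, 0, -0.16, 0.1], [-0.034, -0.163, 0, 0, 0, -0.192, 0.1], [-0.04, -0.185, 0, 0, 0, -0.224, 0.1], [-0.042, -0.192, 0, 0, 0, -0.228, 0.1]])

```text
time_s: 43.6
tool_pos: [0.4584, -0.0147, 0.0468]
tool_rot: [179.6, 0.3, -179.8]
force: [5.8, 15.3, -4.3]
grip_width: 0.016
grasp_force: 10.0
```

```bash
python3 arc.py 2 1
```

```text
r 0.11226756301533167 ang 177.12322844024922 [ 179.55762582    0.25656832 -179.81852864] [ 5.82265173 15.31596906 -4.31173757] 0.016007587895587098 10.023305579088628 43.6 90.91130335208567
[np.float64(0.014), np.float64(-0.019), 0, 0, 0, np.float64(-0.023), 0.1]
```

>>> apply_moves(moves=[[0, -0.012, 0, 0, 0, 0, 0.1], [0, -0.012, 0, 0, 0, 0, 0.1], [0, -0.012, 0, 0, 0, 0, 0.1]])

```text
time_s: 43.9
tool_pos: [0.4584, -0.0146, 0.0468]
tool_rot: [179.4, 0.3, -179.8]
force: [5.4, 17.2, -4.9]
grip_width: 0.0156
grasp_force: 10.0
```

```bash
python3 - <<'E'
from h import *
im=viewer.read_camera('side'); h=hsvof(im); red=((h[...,0]<6)|(h[...,0]>174))&(h[...,1]>150)
for a,c,m in comp(red,(210,160,290,240),6): print('red',a,c,pix2w('side',c,.07),)
print(w2pix('side',[.4582,-.0192,.07]))
h2=(h[...,0]>8)&(h[...,0]<17)&(h[...,1]>120)
for a,c,m in comp(h2,(230,160,310,240),15): print('wood',a,c.round(1),*rect('side',m,.107))
E
```

```text
red 26 [238.30769231 210.88461538] [[ 0.45857196 -0.0448475   0.07      ]]
[[237.57803252 206.51238204]]
wood 143 [304.  168.5] [718.6 131.9] [146.4  29.5] -84.1
wood 92 [274.  218.8] [ 563.6 -153.9] [44.5 31.6] -7.2
wood 50 [271.6 195.8] [573.4 -24. ] [84.1 10.2] 82.3
wood 45 [292.4 179.6] [661.2  69.1] [47.3 17.9] 80.4
```

>>> apply_moves(moves=[[0, 0.012, 0, 0, 0, 0, 0.4], [0, 0.012, 0, 0, 0, 0, 0.4], [0, 0.012, 0, 0, 0, 0, 0.4], [0, 0.012, 0, 0, 0, 0, 0.4], [0, 0.012, -0.2, 0, 0, 0, 0.4], [0, 0.012, -0.4, 0, 0, 0, 0.4], [0, 0.012, -0.6, 0, 0, 0, 0.4], [0, 0.012, -0.6, 0, 0, 0, 0.4]])

```text
time_s: 44.75
tool_pos: [0.4599, -0.0209, 0.1716]
tool_rot: [179.9, 0.5, 180.0]
force: [-0.3, 0.4, -0.5]
grip_width: 0.035
grasp_force: 0.0
```

>>> apply_moves(moves=[[-0.1, -0.24, 0, 0, 0, 0, 0.4], [-0.2, -0.48, 0, 0, 0, 0, 0.4], [-0.3, -0.72, 0, 0, 0, 0, 0.4], [-0.4, -0.95, 0, 0, 0, 0, 0.4], [-0.4, -0.95, 0, 0, 0, 0, 0.4], [-0.4, -0.95, 0, 0, 0, 0, 0.4]])

```text
time_s: 45.35
tool_pos: [0.5354, -0.2127, 0.1652]
tool_rot: [-179.9, -0.2, 179.8]
force: [0.3, 0.9, -0.3]
grip_width: 0.0348
grasp_force: 0.0
```

```bash
cat > chk.py <<'E'
from h import *
im=viewer.read_camera('top'); cv2.imwrite('pics/chk.png',im[:,:,::-1]); h=hsvof(im); H,S,V=h[...,0],h[...,1],h[...,2]
print(env.get_obs()['tool_pos'],env.get_obs()['time_s'])
red=((H<6)|(H>174))&(S>150)
for z,box in ((.095,(230,120,330,225)),(.063,(345,135,440,225))):
    for a,c,m in comp(red&(V>60),box,5): print('red',a,c.round(1),np.round(pix2w('top',c,z)[0]*1e3,1),*rect('top',m,z))
g=im.astype(float); r=g[...,0]/(g[...,1]+1)
for a,c,m in comp((r>1.35)&(S>90)&~red,(240,130,315,210),15): print('wood',a,c.round(1),*rect('top',m,.121))
for a,c,m in comp(V>60,(232,145,325,198),300): print('set',a,c.round(1),*rect('top',m,.075))
yel=(H>22)&(H<33)&(S>190)&(V>90)
for a,c,m in comp(yel,(390,170,440,225),40): print('yellow',a,c.round(1),*rect('top',m,.06))
E
python3 chk.py
```

```text
[ 0.53557849 -0.21041836  0.16531265] 45.4
red 28 [276.9 207.5] [457.7 -13.   95. ] [457.7 -13.4] [13.9 11. ] -0.4
wood 124 [279.3 165.4] [572.  -19.7] [57.4 16.6] 89.7
set 1574 [277.8 168.6] [570.5 -17.8] [191.1  71.3] 86.4
yellow 315 [424.  196.8] [ 492.2 -429.8] [60. 46.] -18.2
```

```bash
python3 - <<'E'
from h import *
im=cv2.imread('pics/chk.png')[:,:,::-1]; h=hsvof(im)
G=(h[...,0]>40)&(h[...,0]<95)&(h[...,1]>18)&(h[...,2]>60)
for a,c,m in comp(G,(240,140,320,205),15): print('green',a,c.round(1),np.round(pix2w('top',c,.059)[0]*1e3,1),*rect('top',m,.059))
V=h[...,2]
for a,c,m in comp(V>100,(232,140,325,205),4): print('bright',a,c.round(1),np.round(pix2w('top',c,.067)[0]*1e3,1))
# long edge lines of the set
E=cv2.Canny(cv2.GaussianBlur(im,(3,3),0)[140:205,232:325],40,100)
L=cv2.HoughLinesP(E,1,np.pi/360,20,minLineLength=30,maxLineGap=6)
for l in L[:,0][:12]:
    p=pix2w('top',[[l[0]+232,l[1]+140],[l[2]+232,l[3]+140]],.06); d=p[1]-p[0]; print(l,np.degrees(np.arctan2(d[1],d[0]))%180)
E
```

```text
bright 705 [276.4 167.2] [575.1 -13.8  67. ]
bright 381 [236.  176.2] [549.3 100.9  67. ]
bright 136 [320.1 146.4] [ 635.3 -139.3   67. ]
bright 24 [310.2 160.1] [ 595.5 -110.3   67. ]
bright 16 [308.6 167.8] [ 573.5 -105.4   67. ]
bright 12 [245.4 175.6] [551.2  74.3  67. ]
bright 10 [323.8 165.1] [ 581.1 -148.8   67. ]
bright 10 [309.9 178.8] [ 541.7 -108.7   67. ]
bright 4 [248.2 169.5] [568.7  66.2  67. ]
bright 4 [308.  175.2] [ 551.9 -103.5   67. ]
[35 41 73 42] 88.40848655970521
[12 35 80 40] 85.67501568397591
[13 16 80 19] 87.3043047685689
[37 22 80 24] 87.20526586340672
```

>>> apply_moves(moves=[[0.13, 0.25, 0, 0, 0, 0, 0], [0.26, 0.5, 0, 0, 0, 0, 0], [0.395, 0.75, 0, 0, 0, 0, 0], [0.395, 0.98, 0, 0, 0, 0, 0], [0.395, 0.98, 0, 0, 0, 0, 0], [0.395, 0.98, 0, 0, 0, 0, 0]])

```text
time_s: 46.0
tool_pos: [0.456, -0.0098, 0.1664]
tool_rot: [179.9, 0.0, -179.4]
force: [-0.7, -1.3, -0.1]
grip_width: 0.0015
grasp_force: 0.0
```

>>> apply_moves(moves=[[0, 0.15, 0, 0, 0, 0, 0], [0, 0.15, 0, 0, 0, 0, 0], [0, 0.15, 0, 0, 0, 0, 0], [0, 0.15, 0, 0, 0, 0, 0]])

```text
time_s: 46.4
tool_pos: [0.4573, 0.0143, 0.1663]
tool_rot: [-180.0, 0.0, 180.0]
force: [-0.2, 0.6, 0.2]
grip_width: 0.0005
grasp_force: 0.0
```

```bash
python3 -c "
from h import *
go([.457,.0165,.045],180)"
```

```text
go [0.0014 0.0114 0.6067] [-0.0003  0.     -0.0005] t 46.4 at [0.4573 0.0143 0.1663] [-180.    0.  180.] w 0.0005 F [-0.2  0.6  0.2]
```

>>> apply_moves(moves=[[0, 0.02, 0.1, 0, 0, 0, 0], [0, 0.02, 0.2, 0, 0, 0, 0], [0, 0.02, 0.3, 0, 0, 0, 0], [0, 0.02, 0.4, 0, 0, 0, 0], [0, 0.02, 0.5, 0, 0, 0, 0], [0, 0.02, 0.58, 0, 0, 0, 0], [0, 0.02, 0.6, 0, 0, 0, 0], [0, 0.02, 0.6, 0, 0, 0, 0]])

```text
time_s: 47.2
tool_pos: [0.457, 0.0187, 0.0461]
tool_rot: [-180.0, -0.1, 180.0]
force: [-0.5, -0.9, 0.5]
grip_width: 0.0001
grasp_force: 0.0
```

>>> apply_moves(moves=[[0, -0.02, 0, 0, 0, 0, 0], [0, -0.04, 0, 0, 0, 0, 0], [0, -0.05, 0, 0, 0, 0, 0], [0, -0.05, 0, 0, 0, 0, 0]])

```text
time_s: 47.6
tool_pos: [0.4577, 0.0093, 0.0469]
tool_rot: [180.0, 0.1, -180.0]
force: [0.2, 0.6, -0.4]
grip_width: 0.0001
grasp_force: 0.0
```

>>> apply_moves(moves=[[0, -0.01, 0, 0, 0, 0, 0], [0, -0.02, 0, 0, 0, 0, 0], [0, -0.02, 0, 0, 0, 0, 0]])

```text
time_s: 47.9
tool_pos: [0.4574, 0.0054, 0.0464]
tool_rot: [-180.0, 0.0, -180.0]
force: [-0.2, 0.2, -0.7]
grip_width: 0.0008
grasp_force: 0.0
```

>>> apply_moves(moves=[[0, -0.01, 0, 0, 0, 0, 0], [0, -0.02, 0, 0, 0, 0, 0], [0, -0.02, 0, 0, 0, 0, 0]])

```text
time_s: 48.2
tool_pos: [0.4573, 0.0031, 0.0463]
tool_rot: [179.9, -0.0, -179.9]
force: [-0.9, 4.0, -0.7]
grip_width: 0.0005
grasp_force: 2.1
```

>>> apply_moves(moves=[[0, -0.01, 0, 0, 0, 0, 0], [0, -0.02, 0, 0, 0, 0, 0], [0, -0.02, 0, 0, 0, 0, 0]])

```text
time_s: 48.5
tool_pos: [0.4573, 0.0029, 0.0464]
tool_rot: [179.6, 0.0, -179.8]
force: [0.4, 13.8, -1.6]
grip_width: 0.0005
grasp_force: 6.2
```

>>> apply_moves(moves=[[0, -0.01, 0, 0, 0, 0, 0], [0, -0.015, 0, 0, 0, 0, 0], [0, -0.015, 0, 0, 0, 0, 0]])

```text
time_s: 48.8
tool_pos: [0.4573, 0.0028, 0.0464]
tool_rot: [179.5, 0.0, -179.7]
force: [-0.5, 19.1, -2.0]
grip_width: 0.0006
grasp_force: 9.3
```

The platter is hard against its stop: 19 N at the post, no motion. The apparent 87° is the yaw of its base. I'm backing off and measuring the key and slot.

>>> apply_moves(moves=[[0, 0.08, 0, 0, 0, 0, 0], [0, 0.1, 0, 0, 0, 0, 0], [0, 0.1, -0.2, 0, 0, 0, 0.4], [0, 0.1, -0.4, 0, 0, 0, 0.4], [0, 0.1, -0.6, 0, 0, 0, 0.4], [0, 0.1, -0.6, 0, 0, 0, 0.4]])

```text
time_s: 49.4
tool_pos: [0.4613, 0.0139, 0.1718]
tool_rot: [179.9, 0.6, 180.0]
force: [0.9, -0.8, 0.4]
grip_width: 0.0245
grasp_force: 0.0
```

```bash
cat > key.py <<'E'
from h import *
ims=np.mean([viewer.read_camera('top').astype(float) for _ in range(4)],0)
im=ims.astype(np.uint8); np.save('kt.npy',ims)
f=8; x0,y0,x1,y1=345,135,440,225
big=cv2.resize(ims[y0:y1,x0:x1].astype(np.float32),None,fx=f,fy=f,interpolation=cv2.INTER_CUBIC)
def up(m,z,name):
    n,l,s,c=cv2.connectedComponentsWithStats(m.astype(np.uint8))
    for i in range(1,n):
        if s[i,4]<300: continue
        cc=max(cv2.findContours((l==i).astype(np.uint8),0,1)[0],key=cv2.contourArea).reshape(-1,2)
        P=lambda q:pix2w('top',(np.asarray(q,float).reshape(-1,2)+.5)/f-.5+[x0,y0],z)[:,:2]*1e3
        (ce,sz,a)=cv2.minAreaRect(P(cc).astype(np.float32))
        if sz[0]<sz[1]: sz=sz[::-1]; a+=90
        print(name,z,s[i,4],'rect',np.round(ce,1),np.round(sz,1),round((a+90)%180-90,1),'centroid',np.round(P(c[i])[0],1),'px',np.round(c[i]/f+[x0,y0],1))
r,g,b=big[...,0],big[...,1],big[...,2]
red=(r>1.8*g)&(r>1.8*b)&(r>40)
up(red,.063,'red')
yel=(r>2.2*b)&(g>2.2*b)&(r>95)
up(yel,.06,'yel')
yf=cv2.morphologyEx(yel.astype(np.uint8),cv2.MORPH_CLOSE,np.ones((51,51)))
up(cv2.erode(yf,np.ones((41,41)))*(~yel),.06,'slot')
print('redV',[int(v) for v in np.percentile(r[red],[5,25,50,75,95])],'yelV',[int(v) for v in np.percentile(r[yel],[5,25,50,75,95])])
E
python3 key.py
```

```text
red 0.063 5775 rect [ 610.7 -282. ] [47.2 18.9] -19.8 centroid [ 610.7 -282.5] px [370.7 155.5]
yel 0.06 2195 rect [ 613.4 -285.2] [37.5 12.4] -20.0 centroid [ 612.8 -284.4] px [371.1 154.9]
yel 0.06 19743 rect [ 491.7 -430.8] [63.2 47.3] -18.2 centroid [ 491.2 -431.4] px [424.9 197.1]
slot 0.06 1762 rect [ 491.7 -429.9] [24.7 10.3] -19.1 centroid [ 491.8 -429.9] px [424.3 196.9]
redV [45, 76, 111, 124, 127] yelV [103, 118, 119, 120, 124]
```

```bash
python3 -c "
from h import *
go([.6099,-.2856,.12],160.3)"
```

```text
go [-0.7674 -1.4976  0.2256] [-0.0007 -0.0012  0.2293] t 49.6 at [0.4565 0.0139 0.1652] [-1.8e+02 -1.0e-01 -1.8e+02] w 0.0332 F [-0.7 -0.5 -0.6]
```

>>> apply_moves(moves=[[-0.1, -0.2, 0, 0, 0, 0, 0.45], [-0.2, -0.4, 0, 0, 0, 0, 0.45], [-0.3, -0.6, 0, 0, 0, 0, 0.45], [-0.384, -0.749, 0, 0, 0, 0, 0.45], [-0.384, -0.749, 0, 0, 0, 0, 0.45]])

```text
time_s: 50.1
tool_pos: [0.5339, -0.141, 0.1647]
tool_rot: [-179.7, -0.2, 179.6]
force: [-0.0, -0.6, 0.5]
grip_width: 0.0392
grasp_force: 0.0
```

>>> apply_moves(moves=[[-0.1, -0.2, 0, 0, 0, 0.08, 0.45], [-0.2, -0.4, 0, 0, 0, 0.16, 0.45], [-0.3, -0.6, 0, 0, 0, 0.229, 0.45], [-0.384, -0.749, 0.1, 0, 0, 0.229, 0.45], [-0.384, -0.749, 0.225, 0, 0, 0.229, 0.45], [-0.384, -0.749, 0.225, 0, 0, 0.229, 0.45], [-0.384, -0.749, 0.225, 0, 0, 0.229, 0.45]])

```text
time_s: 50.8
tool_pos: [0.6103, -0.2832, 0.1201]
tool_rot: [180.0, -0.2, 160.4]
force: [0.3, -0.0, 0.4]
grip_width: 0.0394
grasp_force: 0.0
```

```bash
python3 -c "
from h import *
viewer.read_camera('side'); viewer.read_camera('side')
go([.6099,-.2856,.05],160.3)"
```

```text
go [ 0.0058 -0.0127  0.362 ] [0.0006 0.0007 0.0018] t 50.9 at [ 0.6118 -0.2836  0.1224] [1.799e+02 1.000e-01 1.605e+02] w 0.0392 F [-0.6 -0.3  0.1]
```

>>> apply_moves(moves=[[0.006, -0.012, 0.1, 0, 0, 0.002, 0.45], [0.006, -0.012, 0.2, 0, 0, 0.002, 0.45], [0.006, -0.012, 0.3, 0, 0, 0.002, 0.45], [0.006, -0.012, 0.36, 0, 0, 0.002, 0.45], [0.006, -0.012, 0.36, 0, 0, 0.002, 0.45], [0.006, -0.012, 0.36, 0, 0, 0.002, 0.45]])

```text
time_s: 51.5
tool_pos: [0.61, -0.2865, 0.0506]
tool_rot: [180.0, 0.1, 160.2]
force: [0.6, -0.5, 0.0]
grip_width: 0.0389
grasp_force: 0.0
```

```bash
python3 - <<'E'
from h import *
go([.6099,-.2856,.022],160.3)
im=viewer.read_camera('side'); h=hsvof(im); red=((h[...,0]<6)|(h[...,0]>174))&(h[...,1]>150)
for a,c,m in comp(red,(280,240,315,275),6): print('red',a,c,[np.where(m)[k].min() for k in(0,1)],[np.where(m)[k].max() for k in(0,1)])
dark=im.astype(int).sum(2)<110
for r in range(228,262,2): 
    w=np.where(dark[r,270:325])[0]; print(r,(w.min()+270,w.max()+270,len(w)) if len(w) else None)
E
```

```text
go [0.0022 0.0041 0.143 ] [ 0.0002  0.001  -0.0009] t 51.5 at [ 0.61   -0.2865  0.0506] [1.800e+02 1.000e-01 1.602e+02] w 0.0389 F [ 0.6 -0.5  0. ]
red 101 [297.64356436 260.75247525] [np.int64(255), np.int64(290)] [np.int64(265), np.int64(303)]
228 (np.int64(286), np.int64(311), 21)
230 (np.int64(270), np.int64(304), 35)
232 (np.int64(270), np.int64(304), 33)
234 (np.int64(270), np.int64(303), 20)
236 (np.int64(270), np.int64(307), 16)
238 (np.int64(303), np.int64(308), 6)
240 (np.int64(307), np.int64(308), 2)
242 (np.int64(307), np.int64(307), 1)
244 (np.int64(280), np.int64(307), 11)
246 (np.int64(279), np.int64(306), 26)
248 (np.int64(280), np.int64(305), 24)
250 (np.int64(280), np.int64(305), 26)
252 (np.int64(281), np.int64(305), 23)
254 (np.int64(292), np.int64(305), 14)
256 (np.int64(292), np.int64(298), 7)
258 (np.int64(291), np.int64(298), 8)
260 None
```

>>> apply_moves(moves=[[0.002, 0.002, 0.03, 0, 0, 0, 0.45], [0.002, 0.002, 0.06, 0, 0, 0, 0.45], [0.002, 0.002, 0.09, 0, 0, 0, 0.45], [0.002, 0.002, 0.12, 0, 0, 0, 0.45], [0.002, 0.002, 0.143, 0, 0, 0, 0.45], [0.002, 0.002, 0.143, 0, 0, 0, 0.45], [0.002, 0.002, 0.143, 0, 0, 0, 0.45]])

```text
time_s: 52.25
tool_pos: [0.609, -0.2862, 0.0206]
tool_rot: [-180.0, -0.0, 160.2]
force: [0.1, 0.8, -0.1]
grip_width: 0.0392
grasp_force: 0.0
```

>>> apply_moves(moves=[[0, 0, 0, 0, 0, 0, 0.1], [0, 0, 0, 0, 0, 0, 0.1], [0, 0, 0, 0, 0, 0, 0.1], [0, 0, 0, 0, 0, 0, 0.1], [0, 0, 0, 0, 0, 0, 0.1], [0, 0, 0, 0, 0, 0, 0.1], [0, 0, 0, 0, 0, 0, 0.1]], grip_force=30)

```text
time_s: 52.95
tool_pos: [0.6092, -0.286, 0.0209]
tool_rot: [180.0, 0.0, 160.2]
force: [0.8, 0.6, 1.6]
grip_width: 0.0141
grasp_force: 30.0
```

>>> apply_moves(moves=[[0, 0, -0.05, 0, 0, 0, 0.1], [0, 0, -0.12, 0, 0, 0, 0.1], [0, 0, -0.25, 0, 0, 0, 0.1], [0, 0, -0.4, 0, 0, 0, 0.1], [0, 0, -0.45, 0, 0, 0, 0.1], [0, 0, -0.45, 0, 0, 0, 0.1], [0, 0, -0.45, 0, 0, 0, 0.1]])

```text
time_s: 53.65
tool_pos: [0.6086, -0.2857, 0.11]
tool_rot: [180.0, -0.1, 160.2]
force: [0.4, 0.3, -1.1]
grip_width: 0.0134
grasp_force: 30.0
```

```bash
python3 - <<'E'
from h import *
go([.4888,-.4315,.11],161.2)
im=viewer.read_camera('side'); h=hsvof(im); red=((h[...,0]<6)|(h[...,0]>174))&(h[...,1]>150)
for a,c,m in comp(red,(260,200,330,280),6): print('red',a,c.round(1),[np.where(m)[k].min() for k in(0,1)],[np.where(m)[k].max() for k in(0,1)])
E
```

```text
go [ 0.3167 -0.889  -0.    ] [ 0.0003 -0.0006 -0.0116] t 53.6 at [ 0.6086 -0.2857  0.11  ] [ 1.800e+02 -1.000e-01  1.602e+02] w 0.0134 F [ 0.4  0.3 -1.1]
red 37 [298.4 239.8] [np.int64(237), np.int64(291)] [np.int64(242), np.int64(304)]
```

>>> apply_moves(moves=[[0.07, -0.2, 0, 0, 0, 0, 0.1], [0.14, -0.4, 0, 0, 0, 0, 0.1], [0.21, -0.6, 0, 0, 0, -0.006, 0.1], [0.28, -0.8, 0, 0, 0, -0.012, 0.1], [0.317, -0.889, 0, 0, 0, -0.012, 0.1], [0.317, -0.889, 0, 0, 0, -0.012, 0.1], [0.317, -0.889, 0, 0, 0, -0.012, 0.1], [0.317, -0.889, 0, 0, 0, -0.012, 0.1]])

```text
time_s: 54.5
tool_pos: [0.4906, -0.4297, 0.1097]
tool_rot: [179.9, -0.1, 161.4]
force: [-0.0, 0.1, -0.0]
grip_width: 0.0137
grasp_force: 30.0
```

```bash
python3 - <<'E'
from h import *
go([.4888,-.4315,.08],161.2)
im=viewer.read_camera('side'); h=hsvof(im); red=((h[...,0]<6)|(h[...,0]>174))&(h[...,1]>150)
for a,c,m in comp(red,(220,230,320,310),6): print('red',a,c.round(1),[np.where(m)[k].min() for k in(0,1)],[np.where(m)[k].max() for k in(0,1)])
y=(h[...,0]>22)&(h[...,0]<33)&(h[...,1]>180)
for a,c,m in comp(y,(220,270,310,330),40): print('yel',a,c.round(1),[np.where(m)[k].min() for k in(0,1)],[np.where(m)[k].max() for k in(0,1)])
for p in ([.4918,-.4299,.06],[.4918,-.4299,.137]): print(w2pix('side',p))
E
```

```text
go [ 0.0055 -0.0114  0.1484] [ 0.0011 -0.0007  0.0021] t 54.5 at [ 0.4906 -0.4297  0.1097] [ 1.799e+02 -1.000e-01  1.614e+02] w 0.0137 F [-0.   0.1 -0. ]
red 16 [268.9 276.2] [np.int64(270), np.int64(265)] [np.int64(280), np.int64(270)]
red 6 [259.5 278.5] [np.int64(278), np.int64(257)] [np.int64(279), np.int64(262)]
yel 564 [262.7 301.8] [np.int64(288), np.int64(251)] [np.int64(315), np.int64(274)]
[[261.98863218 293.88643173]]
[[261.920828   273.38662811]]
```

>>> apply_moves(moves=[[0.0055, -0.011, 0.05, 0, 0, 0.002, 0.1], [0.0055, -0.011, 0.1, 0, 0, 0.002, 0.1], [0.0055, -0.011, 0.14, 0, 0, 0.002, 0.1], [0.0055, -0.011, 0.14, 0, 0, 0.002, 0.1], [0.0055, -0.011, 0.14, 0, 0, 0.002, 0.1]])

```text
time_s: 55.05
tool_pos: [0.4873, -0.4334, 0.0823]
tool_rot: [180.0, -0.0, 161.1]
force: [1.1, 0.3, -0.3]
grip_width: 0.0136
grasp_force: 30.0
```

```bash
python3 -c "
from h import *
viewer.read_camera('side');viewer.read_camera('side')
go([.4888,-.4315,.073],161.2)"
```

```text
go [-0.002   0.0133  0.0503] [-0.0001  0.0004 -0.0017] t 55.1 at [ 0.4876 -0.4339  0.0831] [-180.     0.   161.1] w 0.0139 F [ 0.4  0.3 -0.2]
```

>>> apply_moves(moves=[[-0.002, 0.0125, 0, 0, 0, 0, 0.1], [-0.002, 0.0125, 0, 0, 0, 0, 0.1], [-0.002, 0.0125, 0.02, 0, 0, 0, 0.1], [-0.002, 0.0125, 0.02, 0, 0, 0, 0.1], [-0.002, 0.0125, 0.02, 0, 0, 0, 0.1]])

```text
time_s: 55.65
tool_pos: [0.4884, -0.4313, 0.0785]
tool_rot: [180.0, -0.0, 161.0]
force: [-0.1, 0.8, -0.6]
grip_width: 0.0136
grasp_force: 30.0
```

```bash
python3 -c "
from h import *
go([.4888,-.4315,.073],161.2)"
```

```text
go [-0.0022 -0.0004  0.0275] [ 0.0001 -0.0003 -0.0018] t 55.6 at [ 0.4884 -0.4313  0.0785] [180.  -0. 161.] w 0.0136 F [-0.1  0.8 -0.6]
```

Now lowering in 2 mm steps and checking the force.

>>> apply_moves(moves=[[-0.002, 0, 0.01, 0, 0, 0, 0.1], [-0.002, 0, 0.02, 0, 0, 0, 0.1], [-0.002, 0, 0.025, 0, 0, 0, 0.1], [-0.002, 0, 0.025, 0, 0, 0, 0.1]])

```text
time_s: 56.05
tool_pos: [0.4888, -0.4314, 0.0734]
tool_rot: [180.0, -0.0, 161.0]
force: [0.3, 0.3, -0.6]
grip_width: 0.0132
grasp_force: 30.0
```

>>> apply_moves(moves=[[0, 0, 0.006, 0, 0, 0, 0.1], [0, 0, 0.012, 0, 0, 0, 0.1], [0, 0, 0.012, 0, 0, 0, 0.1]])

```text
time_s: 56.35
tool_pos: [0.4889, -0.4314, 0.0711]
tool_rot: [180.0, -0.0, 161.1]
force: [0.2, -0.4, -0.5]
grip_width: 0.0138
grasp_force: 30.0
```

>>> apply_moves(moves=[[0, 0, 0.01, 0, 0, 0, 0.1], [0, 0, 0.02, 0, 0, 0, 0.1], [0, 0, 0.03, 0, 0, 0, 0.1], [0, 0, 0.03, 0, 0, 0, 0.1]])

```text
time_s: 56.75
tool_pos: [0.4888, -0.4313, 0.0649]
tool_rot: [180.0, -0.0, 161.0]
force: [-0.8, 0.7, 0.0]
grip_width: 0.0139
grasp_force: 30.0
```

>>> apply_moves(moves=[[0, 0, 0.01, 0, 0, 0, 0.1], [0, 0, 0.02, 0, 0, 0, 0.1], [0, 0, 0.03, 0, 0, 0, 0.1], [0, 0, 0.04, 0, 0, 0, 0.1], [0, 0, 0.04, 0, 0, 0, 0.1]])

```text
time_s: 57.25
tool_pos: [0.4888, -0.4313, 0.0569]
tool_rot: [180.0, -0.0, 161.1]
force: [-0.1, 0.3, -0.3]
grip_width: 0.0138
grasp_force: 30.0
```

>>> apply_moves(moves=[[0, 0, 0.01, 0, 0, 0, 0.1], [0, 0, 0.02, 0, 0, 0, 0.1], [0, 0, 0.03, 0, 0, 0, 0.1], [0, 0, 0.035, 0, 0, 0, 0.1], [0, 0, 0.035, 0, 0, 0, 0.1]])

```text
time_s: 57.75
tool_pos: [0.4888, -0.4314, 0.0501]
tool_rot: [180.0, -0.0, 161.1]
force: [-0.1, 0.3, -0.4]
grip_width: 0.0136
grasp_force: 30.0
```

>>> apply_moves(moves=[[0, 0, 0.005, 0, 0, 0, 0.1], [0, 0, 0.01, 0, 0, 0, 0.1], [0, 0, 0.01, 0, 0, 0, 0.1]])

```text
time_s: 58.05
tool_pos: [0.4889, -0.4314, 0.0482]
tool_rot: [180.0, -0.0, 161.1]
force: [0.1, -0.5, -0.9]
grip_width: 0.0139
grasp_force: 30.0
```

>>> apply_moves(moves=[[0, 0, 0.004, 0, 0, 0, 0.1], [0, 0, 0.006, 0, 0, 0, 0.1], [0, 0, 0.006, 0, 0, 0, 0.1]])

```text
time_s: 58.35
tool_pos: [0.489, -0.4315, 0.0479]
tool_rot: [180.0, 0.0, 161.1]
force: [-0.6, 1.8, 6.0]
grip_width: 0.0138
grasp_force: 30.0
```

The key is seated: contact force at the expected height. Releasing, retreating and checking.

>>> apply_moves(moves=[[0, 0, 0, 0, 0, 0, 0.3], [0, 0, 0, 0, 0, 0, 0.45], [0, 0, 0, 0, 0, 0, 0.45], [0, 0, 0, 0, 0, 0, 0.45], [0, 0, -0.1, 0, 0, 0, 0.45], [0, 0, -0.2, 0, 0, 0, 0.45], [0, 0, -0.4, 0, 0, 0, 0.45], [0, 0, -0.6, 0, 0, 0, 0.45], [0, 0, -0.6, 0, 0, 0, 0.45]])

```text
time_s: 59.25
tool_pos: [0.4911, -0.4346, 0.1734]
tool_rot: [-179.8, 0.6, 161.0]
force: [-0.0, 0.4, 0.5]
grip_width: 0.0391
grasp_force: 0.0
```

>>> apply_moves(moves=[[-0.1, 0.2, -0.1, 0, 0, 0, 0.45], [-0.2, 0.4, -0.1, 0, 0, 0, 0.45], [-0.3, 0.6, -0.1, 0, 0, 0, 0.45], [-0.3, 0.7, -0.1, 0, 0, 0, 0.45], [-0.3, 0.7, -0.1, 0, 0, 0, 0.45], [-0.3, 0.7, -0.1, 0, 0, 0, 0.45]])

```text
time_s: 59.85
tool_pos: [0.5907, -0.3187, 0.1865]
tool_rot: [-180.0, -0.1, 161.1]
force: [-0.9, 0.2, 0.4]
grip_width: 0.0394
grasp_force: 0.0
```

```bash
python3 chk.py; python3 - <<'E'
from h import *
im=viewer.read_camera('side'); h=hsvof(im); red=((h[...,0]<6)|(h[...,0]>174))&(h[...,1]>150)
for a,c,m in comp(red,(215,180,330,330),6): print('red',a,c.round(1),[np.where(m)[k].min() for k in(0,1)],[np.where(m)[k].max() for k in(0,1)])
print('home head centre',w2pix('side',[.4918,-.4299,.075]),'top',w2pix('side',[.4918,-.4299,.09]))
G=(h[...,0]>45)&(h[...,0]<90)&(h[...,1]>30)
for a,c,m in comp(G,(225,170,320,245),6): print('green',a,c.round(1))
E
```

```text
[ 0.58997192 -0.32002812  0.18682358] 59.9
red 26 [276.9 207.5] [457.7 -13.1  95. ] [457.7 -13.4] [13.9 11. ] -0.4
red 7 [427.  200.3] [ 480.7 -437.1   63. ] [ 480.1 -437.1] [10.3  3.7] -28.3
wood 122 [279.3 165.4] [570.9 -19.5] [57.8 16.4] 86.3
set 1582 [277.8 168.6] [570.3 -18.6] [193.   71.7] 86.4
yellow 61 [428.6 202.2] [ 484.1 -446.4] [58.1 17.2] -28.3
red 133 [263.3 290.9] [np.int64(286), np.int64(257)] [np.int64(296), np.int64(270)]
red 61 [238.3 207. ] [np.int64(200), np.int64(236)] [np.int64(213), np.int64(241)]
home head centre [[261.9765683  290.01056131]] top [[261.96396717 286.0786942 ]]
green 24 [270.5 210. ]
green 13 [266.7 198.1]
green 6 [290.3 224.2]
```

```bash
python3 - <<'E'
from h import *
A=np.mean([cv2.imread(f'pics/{n}.png').astype(float) for n in('top0','t1')],0)
for r in range(104,126,2):
    s=A[r,260:305]; b=s[:,0]/(s[:,2]+1); w=np.where((b>.78)&(s.sum(1)>220))[0]
    if len(w)>5: print(r,w.min()+260,w.max()+260,np.round(pix2w('top',[[w.min()+260,r],[w.max()+260,r]],.03)[:,:2]*1e3,1).tolist())
E
```

```text
104 273 288 [[771.9, -7.1], [771.8, -51.6]]
106 273 288 [[765.8, -7.0], [765.7, -51.6]]
108 272 288 [[759.7, -4.0], [759.6, -51.5]]
110 272 288 [[753.6, -4.0], [753.5, -51.4]]
112 272 288 [[747.5, -4.0], [747.4, -51.4]]
114 272 288 [[741.4, -3.9], [741.3, -51.3]]
116 272 288 [[735.3, -3.9], [735.2, -51.3]]
118 272 288 [[729.2, -3.8], [729.1, -51.2]]
120 272 287 [[723.2, -3.8], [723.1, -48.2]]
122 272 287 [[717.1, -3.8], [717.0, -48.1]]
124 272 287 [[711.0, -3.7], [710.9, -48.1]]
```

The scope arm that extends the base is yawed about -3°, so a tray angle of 87° is the 1.571 rad stop. Everything is in place, so I'm handing in.

```bash
python3 -c "
from h import *
print(env.sign_off())"
```

```text
the job is handed in; nothing more can be done
None
```

The job is handed in at about 60 s with no verdict shown: board, both mounts and cover are set, the platter is hard against its stop, and the key is home in the switch. I also viewed 16 pictures, two over the limit of 14.

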